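# Load the ribbon stands at the gift-wrapping bench

### The job

Load the two ribbon stands: the three card-sided satin reels (red, yellow, pink) go on the brown wooden stand and the two black-sided reels of curling ribbon (blue, green) on the dark iron stand, on each stand with the broadest reel at the bottom and the narrowest on top. Lower each reel over the post until it lies flat on what is beneath it, without letting it drop, and leave the tub of bells and the scissors where they are.

Things in the scene. Friction and masses are not known exactly. Their poses are not given: they have to be found in the camera images.
- reel_red: loose ribbon reel lying flat: two brown card round sides (flanges) 56 mm across with red ribbon wound between them and a red ring on the upper side; 30 mm high (its breadth, over the flanges), straight-through bore 22 mm across, under 0.1 kg. Can be gripped across the rim, which has the same 56 mm everywhere. Origin: centre of the underside; z up the bore. Satin, the broadest of the three.
- reel_yellow: loose ribbon reel lying flat: two brown card round sides (flanges) 56 mm across with yellow ribbon wound between them and a yellow ring on the upper side; 20 mm high (its breadth, over the flanges), straight-through bore 22 mm across, under 0.1 kg. Can be gripped across the rim, which has the same 56 mm everywhere. Origin: centre of the underside; z up the bore. Satin, the middle one.
- reel_pink: loose ribbon reel lying flat: two brown card round sides (flanges) 56 mm across with pink ribbon wound between them and a pink ring on the upper side; 13 mm high (its breadth, over the flanges), straight-through bore 22 mm across, under 0.1 kg. Can be gripped across the rim, which has the same 56 mm everywhere. Origin: centre of the underside; z up the bore. Satin, the narrowest.
- reel_blue: loose ribbon reel lying flat: two black plastic round sides (flanges) 56 mm across with blue ribbon wound between them and a blue ring on the upper side; 24 mm high (its breadth, over the flanges), straight-through bore 22 mm across, under 0.1 kg. Can be gripped across the rim, which has the same 56 mm everywhere. Origin: centre of the underside; z up the bore. Curling ribbon, the broader of the two.
- reel_green: loose ribbon reel lying flat: two black plastic round sides (flanges) 56 mm across with green ribbon wound between them and a green ring on the upper side; 14 mm high (its breadth, over the flanges), straight-through bore 22 mm across, under 0.1 kg. Can be gripped across the rim, which has the same 56 mm everywhere. Origin: centre of the underside; z up the bore. Curling ribbon, the narrower.
- stand_wood: ribbon stand for the satin reels: brown wooden square base 84 x 84 mm, 16 mm high, with an upright steel post in the middle, 10 mm thick with a rounded top that is 64 mm above the base's top (80 mm above the table). It stands firm. Origin: centre of the base's underside; z up along the post
- stand_iron: ribbon stand for the curling ribbon: dark round iron base 84 mm across, 16 mm high, with an upright steel post in the middle, 10 mm thick with a rounded top that is 40 mm above the base's top (56 mm above the table). It stands firm. Origin: centre of the base's underside; z up along the post
- tub: bystander: clear round lidded tub of brass bells, white rim, 76 mm across, 45 mm high, loose. Origin: centre of the underside
- scissors: bystander: scissors with black handles lying flat, about 165 mm long, 70 mm over the handles, 10 mm high, loose. Origin: at table height, 12 mm behind the pivot screw; x towards the blade tips

How it is judged:
By the outcome, as a careful person would: the job done as asked, in the order asked, and still so for the second after the job is handed in, with the robot touching nothing.
It also fails if it takes over 128 s, if anything falls off the work surface, if the arm or the gripper's body presses on something with over 40 N, if the wrist force passes 120 N, or if a joint passes its speed limit or range.

### The arm

A 6-joint arm with a two-finger parallel gripper is mounted at the origin on the work surface. World frame = base frame: x ahead of the robot, y to its left, z up, the work surface at z = 0. Lengths are in m, angles in degrees, forces in N, time in s.
With the tool pointing down it reaches from about 0.3 to 0.75 m from the base axis. Payload 8.5 kg.
Tool frame: the origin (TCP) lies at the very end of the fingers, on their centre line; the grasp point (between the pads) lies grasp_offset behind it (grasp_offset is the distance from the TCP to the grasp point, in m); x points along the fingers, z is the direction in which the jaws open and shut, and the axes are right-handed (so a half turn about x gives the same grasp; the last joint's range is limited). The gripper opens to 85 mm and grips with 20 to 120 N. Pads are 22 mm wide; open, the fingers measure 114 mm over their backs; the gripper's body (76 mm by 85 mm) begins 54 mm behind the grasp point. The pads swing forward as they close: fully open they stand 13 mm farther back than shut.
Start: joints at [58.482, 21.807, 74.336, -0, 83.858, -12.336], TCP at [0.181, 0.519, 0.196] pointing down, gripper open.
Joint ranges: [-178.18, 178.18], [-50.72, 133.34], [12.68, 142.11], [-81.47, 261.47], [9.98, 163.14], [-165.26, 165.26]. Speed limits (degrees/s): [136.94, 136.94, 180, 180, 180, 180].

### API

Orientations are given as a 3x3 rotation matrix whose columns are the frame's x, y, z axes.
In Python, from rig import observe, get_image, close_job, recognise, grasp_offset gives the robot as it stands.
- The arm moves only by the tool drive_tool, never from a script. Its argument "targets" is a list that holds one entry, the list of rows, each a list of 7 numbers: the shift along the tool's x, y, z in units of 50 mm (1.0 is 50 mm), then the turn, a rotation vector about the tool's x, y, z in rad, then the opening, from -1 (shut) to 1 (fully open), so that 0 is half open. A call has 1 to 5 rows; each row shifts and turns the commanded pose from where the row before left it, along the tool's axes as they then stand; what a row does not reach is not made up. A row lasts 1/10 s, in which the tool goes at most 50 mm and 8.59 degrees, less where a joint would pass 70% of its speed; a pose out of reach is approached as far as the arm can. A call is refused whole if a number of a shift passes 1 or a number of a turn 0.15, either way. A call with a gripper value outside its range is refused whole. The fingers move at their own pace and stop on an object; "force" is the grip in N (left out, the last holds). Time passes only in rows, so rows that do not move let the fingers close. It gives the time, the measured TCP pose, the force and the opening at its end, in the units of the state.
- observe(): the state, without advancing time (a new reading comes with each control period).
- get_image(name): name is "side" or "top"; returns a dict with "image" (384x512x3 uint8, red, green, blue), "fx", "fy", "cx", "cy" (pixels), "rvec" (rotation vector, rad) and "tvec" (3), from world to camera coordinates, as OpenCV has them. Camera axes: x right, y down, z forward; pixel columns grow to the right and rows downward; lengths in m; the calibration is good to about 2 mm. A picture is of the moment at which its call begins. There is no depth.
- close_job(): hands the job in, once; it reports no verdict.
Trained networks look in a picture, given as the dict that the camera call returned (one of the last four; its "shot" number tells which), for a name from the list of things; names that differ only in an ending like _2 or _b are one class to them, and where a whole thing is asked for, a point or a joint stands for the part that bears it (a point fixed in the world has none). Each returns a list of dicts, best first, with "p" (0 to 1); they miss things now and then, are a little off and sometimes report something else, mostly with a low value. They report only what shows in the picture. A call takes as long as a camera call.
- recognise(label, picture): "at" ([column, row] as shares, 0 to 1, of the picture: columns of its width, rows of its height, amid what is visible of it).
The state is a dict: "time_s": time; "q": joint angles; "qvel": joint speeds; "joint_efforts": joint torques, N m; "position": TCP position; "tool_rot": TCP orientation; "ft_force": force on the tool from outside, world axes, zero at the start; "wrist_torque": the same for the moment, N m; "grip_width": finger opening in m.
Only numpy, scipy, OpenCV 4.12 (cv2) and the standard library are available. Lean on these libraries where they do the work, as an engineer would, in place of code of your own. Each camera call takes 0.05 s, during which the arm holds its last target.

## Working session

There is one attempt and no reset: what is moved stays moved. The work goes in short steps, Python scripts to look and compute and a tool call to move; the robot and the scene stay as the last step left them, time stands still between calls to the robot, and variables do not carry over. Pictures are saved under pics/ and viewed, and the job is handed in when it is done.

Besides the shell and the picture viewer there is one more tool, called after "Emit:" by a JSON object that holds its "method" and its "body". drive_tool: Moves the arm, as the interface text tells. Its arguments: {"type":"object","properties":{"targets":{"type":"array"},"force":{"type":"number"}},"required":["targets"]}

```bash
mkdir -p pics; ls; python3 - <<'E'
from rig import *
import cv2,rig
print(grasp_offset); s=observe(); print(s)
for n in("side","top"):
    p=get_image(n); cv2.imwrite(f"pics/{n}0.png",p["image"][:,:,::-1]); print({k:v for k,v in p.items() if k!="image"})
E
```

```text
pics
0.0187
{'time_s': 0.0, 'q': array([ 5.84804809e+01,  2.18424259e+01,  7.43844141e+01, -9.08768648e-04,
        8.38567927e+01, -1.23345990e+01]), 'qvel': array([-0.08443247, -0.00884481,  0.08029881, -0.03274986, -0.07185916,
        0.06353819]), 'joint_efforts': array([-1.53274941e-04, -4.48467886e+01, -2.31277657e+01, -2.34792715e-04,
        4.73775290e-03, -3.50180369e-05]), 'position': array([0.18055722, 0.51916464, 0.19510035]), 'tool_rot': array([[-7.49653336e-04, -9.44463344e-01,  3.28615930e-01],
       [-1.25255311e-03,  3.28616652e-01,  9.44462560e-01],
       [-9.99998935e-01,  2.96410605e-04, -1.42933906e-03]]), 'ft_force': array([-0.58831977, -0.571763  , -0.64033387]), 'wrist_torque': array([ 0.0355651 , -0.00207016, -0.00895728]), 'grip_width': 0.08544453223554921}
{'fx': 364.6913511175071, 'fy': 364.6913511175071, 'cx': 251.3055376791702, 'cy': 188.21263863854634, 'rvec': array([ 0.24279636, -2.78377639,  1.29894095]), 'tvec': array([0.59621272, 0.09208332, 0.83504709]), 'shot': 1}
{'fx': 394.0412551043056, 'fy': 394.0412551043056, 'cx': 257.00498156636297, 'cy': 191.06749559722047, 'rvec': array([ 2.07601871, -2.14145501,  0.18486875]), 'tvec': array([0.0125817 , 0.60252628, 0.94174377]), 'shot': 2}
```

View pics/side0.png

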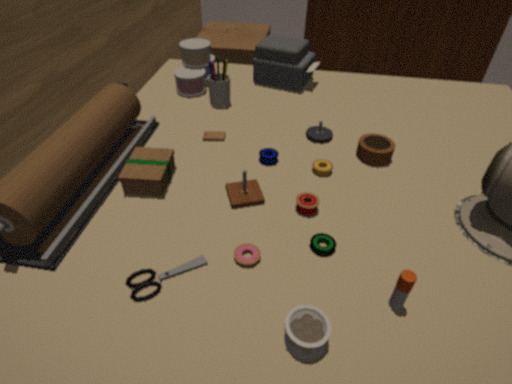

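View pics/top0.png

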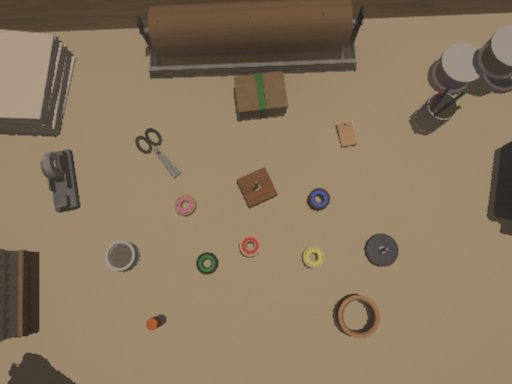

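```bash
cat > h.py <<'E'
import numpy as np,cv2
from rig import *
def px2w(p,uv,z):
    K=np.array([[p['fx'],0,p['cx']],[0,p['fy'],p['cy']],[0,0,1]])
    R=cv2.Rodrigues(p['rvec'])[0]; c=-R.T@p['tvec']
    d=R.T@np.linalg.inv(K)@np.array([uv[0],uv[1],1.])
    return c+d*(z-c[2])/d[2]
def w2px(p,X):
    K=np.array([[p['fx'],0,p['cx']],[0,p['fy'],p['cy']],[0,0,1]])
    return cv2.projectPoints(np.array(X,float).reshape(-1,3),p['rvec'],p['tvec'],K,None)[0][:,0]
H=dict(reel_red=.03,reel_yellow=.02,reel_pink=.013,reel_blue=.024,reel_green=.014,stand_wood=.016,stand_iron=.016,tub=.045,scissors=.005)
E
python3 - <<'E'
from h import *
for n in("top","side"):
    p=get_image(n)
    for k,h in H.items():
        for d in recognise(k,p)[:2]:
            uv=np.array(d['at'])*[512,384]
            print(n,k,round(d['p'],2),uv.round(1),px2w(p,uv,h).round(4))
E
```

```text
top reel_red 0.72 [248.4 243.1] [0.4739 0.0202 0.03  ]
top reel_yellow 0.47 [316.6 200.1] [ 0.5811 -0.1609  0.02  ]
top reel_pink 0.87 [184.3 200.9] [0.5916 0.1887 0.013 ]
top reel_blue 0.6 [320.4 198.2] [ 0.5852 -0.1705  0.024 ]
top reel_green 0.76 [200.9 262.8] [0.4283 0.1444 0.014 ]
top stand_wood 0.22 [385.1 250.3] [ 0.446  -0.3281  0.016 ]
top stand_iron 0.8 [383.9 249.1] [ 0.4491 -0.3254  0.016 ]
top tub 0.62 [119.7 256.2] [0.45   0.3443 0.045 ]
top scissors 0.86 [162.1 157.6] [0.7157 0.2524 0.005 ]
top scissors 0.72 [384.  249.8] [ 0.4478 -0.3288  0.005 ]
side reel_red 0.61 [307.4 205.8] [0.467  0.0411 0.03  ]
side reel_yellow 0.8 [320.1 166. ] [ 0.4409 -0.1339  0.02  ]
side reel_yellow 0.28 [315.2 134. ] [ 0.4596 -0.295   0.02  ]
side reel_pink 0.61 [247.7 260.2] [0.5771 0.2075 0.013 ]
side reel_blue 0.88 [269.3 154.7] [ 0.5811 -0.1554  0.024 ]
side reel_green 0.8 [324.8 244.9] [0.4235 0.1393 0.014 ]
side reel_green 0.26 [246.1 194.4] [0.6163 0.0092 0.014 ]
side stand_wood 0.62 [246.1 194.8] [0.6156 0.013  0.016 ]
side stand_iron 0.83 [320.5 132.7] [ 0.4436 -0.3124  0.016 ]
side tub 0.91 [303.8 331.3] [0.4582 0.3593 0.045 ]
side scissors 0.73 [153. 279.] [0.7519 0.2794 0.005 ]
```

```bash
python3 - <<'E'
from h import *
im={n:get_image(n) for n in("top","side")}
import pickle; pickle.dump(im,open('im0.pkl','wb'))
for n in im:
    R=cv2.Rodrigues(im[n]['rvec'])[0]; print(n,-R.T@im[n]['tvec'])
a=im['top']['image'][110:290,110:420]; b=im['side']['image'][110:280,215:405]
cv2.imwrite('pics/tz.png',cv2.resize(a,None,fx=2.5,fy=2.5,interpolation=cv2.INTER_CUBIC)[:,:,::-1])
cv2.imwrite('pics/sz.png',cv2.resize(b,None,fx=3.5,fy=3.5,interpolation=cv2.INTER_CUBIC)[:,:,::-1])
E
```

```text
top [ 0.4075509  -0.02407585  1.04086511]
side [0.49777823 0.67309961 0.60033852]
```

View pics/tz.png

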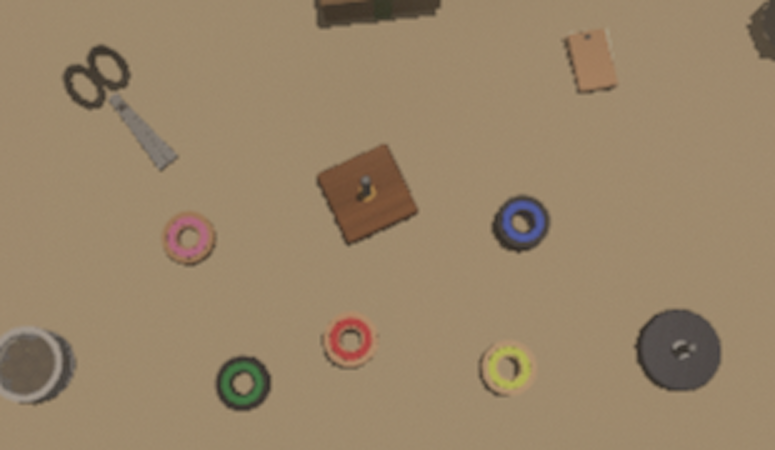

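View pics/sz.png

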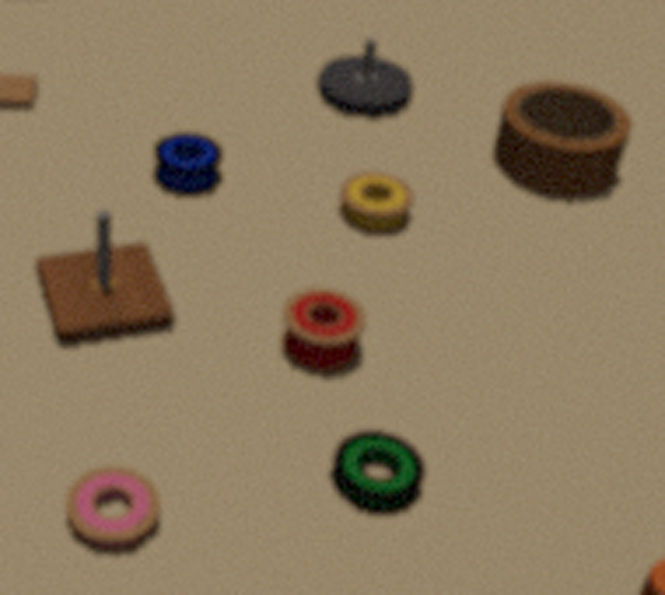

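```bash
python3 - <<'E'
from h import *
import pickle; im=pickle.load(open('im0.pkl','rb'))
g=dict(red=(250,246),yellow=(313,257),pink=(186,205),blue=(319,199),green=(207,263))
sg=dict(red=(307,201),yellow=(322,165),pink=(247,254),blue=(269,153),green=(323,244))
hue=dict(red=0,yellow=27,pink=172,blue=115,green=65)
for n,G in(('top',g),('side',sg)):
    p=im[n]; A=cv2.resize(p['image'],None,fx=4,fy=4,interpolation=cv2.INTER_CUBIC)
    hsv=cv2.cvtColor(cv2.GaussianBlur(A,(0,0),2),cv2.COLOR_RGB2HSV).astype(int)
    for k,(u,v) in G.items():
        h=H['reel_'+k]
        # project true outer ring circle sizes & find best position via matching mask to ring radius r in(11..~22)
        Y,X=np.mgrid[:A.shape[0],:A.shape[1]]; uu=(X+.5)/4-.5; vv=(Y+.5)/4-.5
        near=np.hypot(uu-u,vv-v)<14
        dh=np.abs((hsv[...,0]-hue[k]+90)%180-90)
        smin=100 if k!='pink' else 80
        if k=='yellow': smin=125
        vm=90 if n=='side' else 60
        m=near&(dh<10)&(hsv[...,1]>smin)&(hsv[...,2]>{'blue':80,'green':60}.get(k,110))
        cu,cv=uu[m].mean(),vv[m].mean()
        x0,x1,y0,y1=uu[m].min(),uu[m].max(),vv[m].min(),vv[m].max()
        w=px2w(p,((x0+x1)/2,(y0+y1)/2),h)
        print(n,k,m.sum(),round(cu,1),round(cv,1),px2w(p,(cu,cv),h)[:2].round(4),'bbox',w[:2].round(4),round(x1-x0,1),round(y1-y0,1))
p=im['top']
print('wood base',px2w(p,(256.8,187.6),.016),'iron',px2w(p,(381.6,249.6),.016))
for n in im:
    print(n,w2px(im[n],[px2w(p,(256.8,187.6),.016)*[1,1,0]+[0,0,z] for z in(.016,.08)]),w2px(im[n],[px2w(p,(381.6,249.6),.016)*[1,1,0]+[0,0,z] for z in(.016,.056)]))
E
```

```text
top red 2863 249.8 245.1 [0.4688 0.0169] bbox [0.4684 0.0166] 17.5 17.8
top yellow 1176 313.4 256.6 [ 0.4354 -0.1443] bbox [ 0.4357 -0.1442] 15.0 15.2
top pink 1890 184.6 204.3 [0.5823 0.1878] bbox [0.5819 0.1878] 16.0 15.8
top blue 1566 318.8 198.0 [ 0.5859 -0.1664] bbox [ 0.5858 -0.1665] 15.5 15.2
top green 1292 206.1 262.9 [0.4277 0.1309] bbox [0.4277 0.1306] 15.2 15.5
side red 2253 307.2 199.6 [0.4685 0.0197] bbox [0.4687 0.0202] 18.5 12.8
side yellow 2063 322.2 164.9 [ 0.4355 -0.1401] bbox [ 0.4353 -0.1401] 17.2 11.0
side pink 2733 246.7 253.0 [0.5823 0.1896] bbox [0.5823 0.1898] 20.2 16.0
side blue 998 268.3 153.0 [ 0.5848 -0.1631] bbox [ 0.5848 -0.1638] 14.5 8.5
side green 2205 322.9 242.1 [0.4276 0.1321] bbox [0.4277 0.1322] 19.5 15.0
wood base [ 0.62062533 -0.00505063  0.016     ] iron [ 0.4480447  -0.31948103  0.016     ]
top [[256.8        187.6       ]
 [256.17247829 182.40166868]] [[381.6        249.6       ]
 [386.25657458 248.80961327]]
side [[245.43079334 189.85940165]
 [245.47807704 169.21325178]] [[319.09403458 131.36857442]
 [320.84846932 119.82949547]]
```

Emit:
{"method": "drive_tool", "body": {"targets": [[[0,0,0,-0.112,0,0,1],[0,0,0,-0.112,0,0,1],[0,0,0,-0.111,0,0,1]]], "force": 30}}

```text
time_s: 1.5
position: [0.1807, 0.5194, 0.1957]
tool_rot: [[0.0, -1.0, -0.005], [-0.0, -0.005, 1.0], [-1.0, -0.0, -0.0]]
ft_force: [0.3, 0.3, 0.2]
grip_width: 0.0851
```

Emit:
{"method": "drive_tool", "body": {"targets": [[[0,-0.48,-0.836,0,0,0,1],[0,-0.48,-0.836,0,0,0,1],[0,-0.48,-0.836,0,0,0,1],[0,-0.48,-0.836,0,0,0,1],[0,-0.48,-0.836,0,0,0,1]]]}}

```text
time_s: 2.0
position: [0.3013, 0.3088, 0.1959]
tool_rot: [[0.001, -1.0, -0.001], [0.0, -0.001, 1.0], [-1.0, -0.001, 0.0]]
ft_force: [0.4, 0.2, -0.6]
grip_width: 0.0854
```

Emit:
{"method": "drive_tool", "body": {"targets": [[[0,-0.48,-0.836,0,0,0,1],[0,-0.48,-0.836,0,0,0,1],[0,-0.48,-0.836,0,0,0,1],[0,-0.48,-0.836,0,0,0,1],[0,-0.48,-0.836,0,0,0,1]]]}}

```text
time_s: 2.5
position: [0.4215, 0.0996, 0.196]
tool_rot: [[0.001, -1.0, 0.0], [0.0, 0.0, 1.0], [-1.0, -0.001, 0.0]]
ft_force: [1.3, 0.7, 0.3]
grip_width: 0.0852
```

Emit:
{"method": "drive_tool", "body": {"targets": [[[0,-0.48,-0.836,0,0,0,1],[0,-0.48,-0.836,0,0,0,1],[0,0,0,0,0,0,1],[0,0,0,0,0,0,1]]]}}

```text
time_s: 2.9
position: [0.4688, 0.0173, 0.1955]
tool_rot: [[-0.001, -1.0, 0.002], [0.0, 0.002, 1.0], [-1.0, 0.001, 0.0]]
ft_force: [-0.6, 0.4, -0.3]
grip_width: 0.0853
```

Emit:
{"method": "drive_tool", "body": {"targets": [[[0.9,0,0,0,0,0,1],[0.9,0,0,0,0,0,1],[0.9,0,0,0,0,0,1],[0.7,0,0,0,0,0,1],[0.31,0,0,0,0,0,1]]]}}

```text
time_s: 3.4
position: [0.4667, 0.0197, 0.0079]
tool_rot: [[-0.004, -1.0, -0.002], [0.001, -0.002, 1.0], [-1.0, 0.004, 0.001]]
ft_force: [0.3, -0.0, -0.5]
grip_width: 0.0851
```

Emit:
{"method": "drive_tool", "body": {"targets": [[[0,0,0,0,0,0,-1],[0,0,0,0,0,0,-1],[0,0,0,0,0,0,-1],[0,0,0,0,0,0,-1],[0,0,0,0,0,0,-1]]]}}

```text
time_s: 3.9
position: [0.4691, 0.0179, 0.011]
tool_rot: [[0.001, -1.0, -0.0], [-0.0, -0.0, 1.0], [-1.0, -0.001, -0.0]]
ft_force: [0.7, -0.4, 0.2]
grip_width: 0.012
```

```bash
cat > snap.py <<'E'
import sys
from h import *
t=sys.argv[1]
for a in sys.argv[2:]:
    n,u,v,w=a.split(','); u,v,w=int(u),int(v),int(w)
    p=get_image(n); I=p['image'][max(v-w,0):v+w,max(u-w,0):u+w]
    cv2.imwrite(f'pics/{n}_{t}.png',cv2.resize(I,(560,int(560*I.shape[0]/I.shape[1])),interpolation=cv2.INTER_CUBIC)[:,:,::-1])
s=observe(); print(s['time_s'],s['position'].round(4),s['grip_width'].round(4),s['ft_force'].round(1))
E
python3 snap.py r1 top,250,246,50 side,307,200,50
```

```text
Traceback (most recent call last):
  File "snap.py", line 8, in <module>
    s=observe(); print(s['time_s'],s['position'].round(4),s['grip_width'].round(4),s['ft_force'].round(1))
                                                          ^^^^^^^^^^^^^^^^^^^^^
AttributeError: 'float' object has no attribute 'round'
```

View pics/top_r1.png

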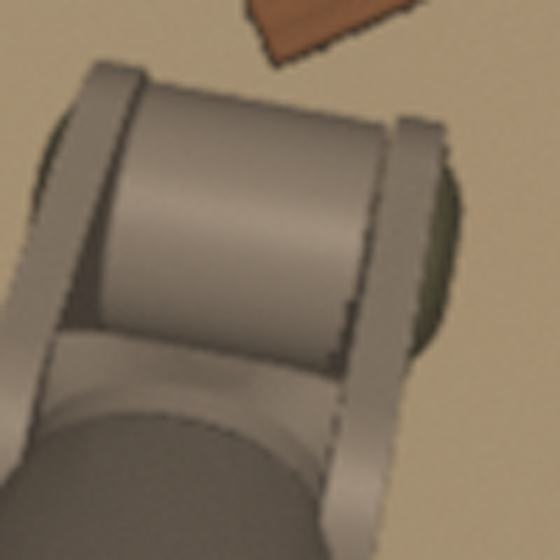

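View pics/side_r1.png

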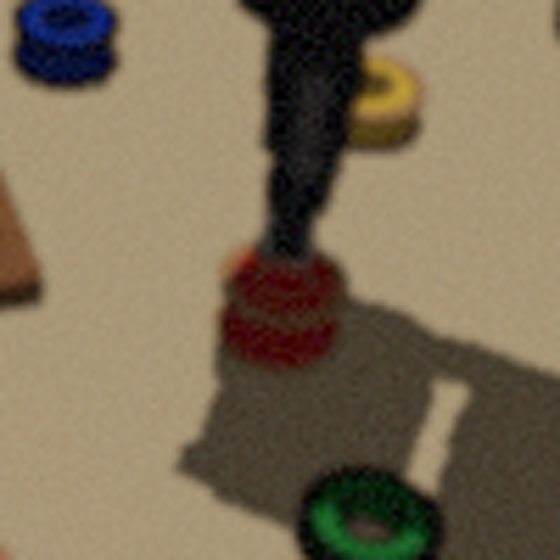

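```bash
sed -i "s/s\['grip_width'\].round(4)/round(s['grip_width'],4)/" snap.py; python3 - <<'E'
from h import *
s=observe(); print(s['position'],s['grip_width'],s['ft_force'])
p=get_image('side'); P=s['position']
for z in (0.0,.011,.03,.05,.085): print(z,w2px(p,[[P[0],P[1],z]]).round(1))
I=p['image'][60:270,200:420]
cv2.imwrite('pics/s2.png',cv2.resize(I,None,fx=3.6,fy=3.6/1.3*1.3/1.3,interpolation=cv2.INTER_CUBIC)[:,:,::-1]*1)
J=np.clip(p['image'][150:230,260:350].astype(float)*2.2,0,255).astype(np.uint8)
cv2.imwrite('pics/s3.png',cv2.resize(J,None,fx=7,fy=7,interpolation=cv2.INTER_CUBIC)[:,:,::-1])
E
```

```text
[0.46898973 0.0178583  0.01063679] 0.00040470035390339533 [0.40649828 1.19004341 0.25417636]
0.0 [[305.7 208.4]]
0.011 [[306.2 205. ]]
0.03 [[307.  199.1]]
0.05 [[308.  192.6]]
0.085 [[309.7 180.9]]
```

View pics/s2.png

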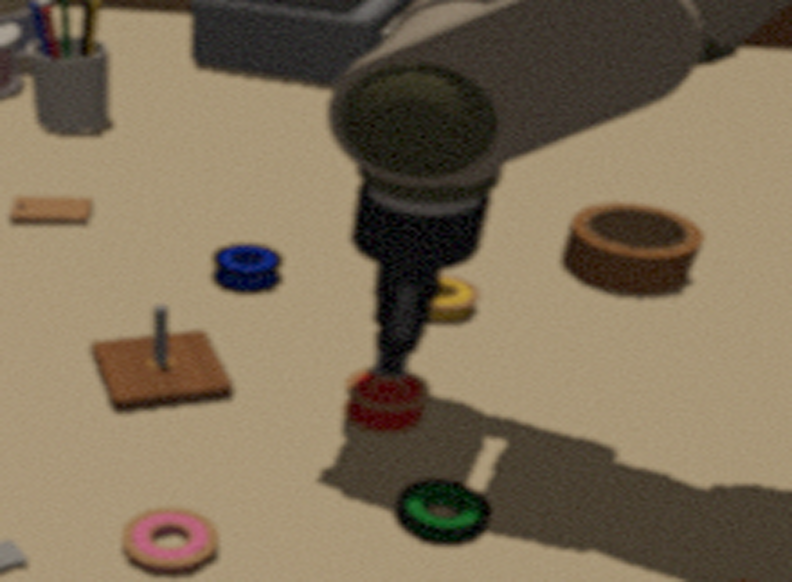

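View pics/s3.png

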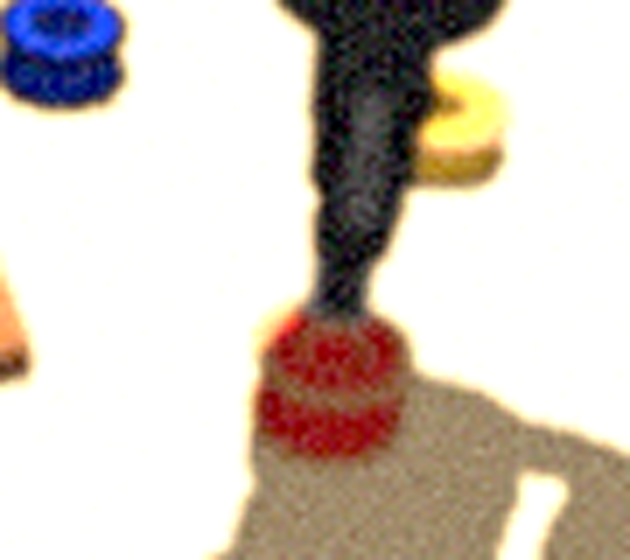

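```bash
python3 - <<'E'
from h import *
p=get_image('side')
for z in(.011,.03,.045,.06): print(z,px2w(p,(308.9,194.3),z).round(3))
for z in(.065,.084,.118,.15): print('body',z,px2w(p,(308.5,153),z).round(3))
print(w2px(p,[[.469,-.01,.03],[.469,-.01,0],[.469,.046,.03]]).round(1))
s=observe(); print(s)
t=get_image('top')
cv2.imwrite('pics/t3.png',cv2.resize(t['image'][120:384,140:400],None,fx=2.2,fy=2.2)[:,:,::-1])
E
```

```text
0.011 [ 0.464 -0.023  0.011]
0.03 [ 0.466 -0.     0.03 ]
0.045 [0.466 0.017 0.045]
0.06 [0.467 0.035 0.06 ]
body 0.065 [ 0.476 -0.123  0.065]
body 0.084 [ 0.477 -0.095  0.084]
body 0.118 [ 0.478 -0.044  0.118]
body 0.15 [0.48  0.003 0.15 ]
[[307.6 191.5]
 [306.3 200.8]
 [306.4 207.1]]
{'time_s': 4.1, 'q': array([-1.23198321e+01,  2.76071533e+01,  1.01873580e+02, -1.51511358e-03,
        5.05018782e+01, -1.02324588e+02]), 'qvel': array([ 0.09780858,  0.18626043,  0.17492668, -0.03217915, -0.11811556,
       -0.09647005]), 'joint_efforts': array([ 3.33643681e-02, -4.12360847e+01, -1.40877494e+01,  4.41834782e-04,
        1.43602399e-03,  4.33407640e-04]), 'position': array([0.46886509, 0.01786433, 0.01040432]), 'tool_rot': array([[ 2.92143109e-04, -9.99999952e-01, -9.98106769e-05],
       [-8.46895821e-05, -9.98354223e-05,  9.99999991e-01],
       [-9.99999954e-01, -2.92134653e-04, -8.47187443e-05]]), 'ft_force': array([-0.60567463,  0.17152508, -0.92699788]), 'wrist_torque': array([-0.00271064,  0.05167743, -0.0238694 ]), 'grip_width': 3.923324866101683e-06}
```

View pics/t3.png

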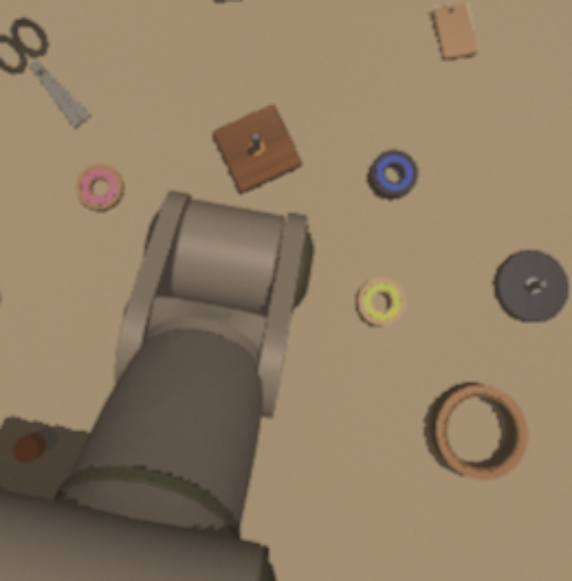

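Emit:
{"method": "drive_tool", "body": {"targets": [[[0,0,0,0,0,0,1],[0,0,0,0,0,0,1],[0,0,0,0,0,0,1],[0,0,0,0,0,0,1],[0,0,0,0,0,0,1]]]}}

```text
time_s: 4.65
position: [0.4688, 0.0179, 0.0102]
tool_rot: [[-0.0, -1.0, -0.0], [0.0, -0.0, 1.0], [-1.0, 0.0, 0.0]]
ft_force: [-0.9, 0.0, -0.4]
grip_width: 0.0725
```

```bash
python3 - <<'E'
from h import *
s=observe(); print(s['position'],s['grip_width'],s['time_s'])
p=get_image('side')
J=np.clip(p['image'][110:230,250:360].astype(float)*2.2,0,255).astype(np.uint8)
cv2.imwrite('pics/s4.png',cv2.resize(J,None,fx=5,fy=5,interpolation=cv2.INTER_CUBIC)[:,:,::-1])
E
```

```text
[0.46879734 0.01791594 0.01020011] 0.07254733625558027 4.65
```

View pics/s4.png

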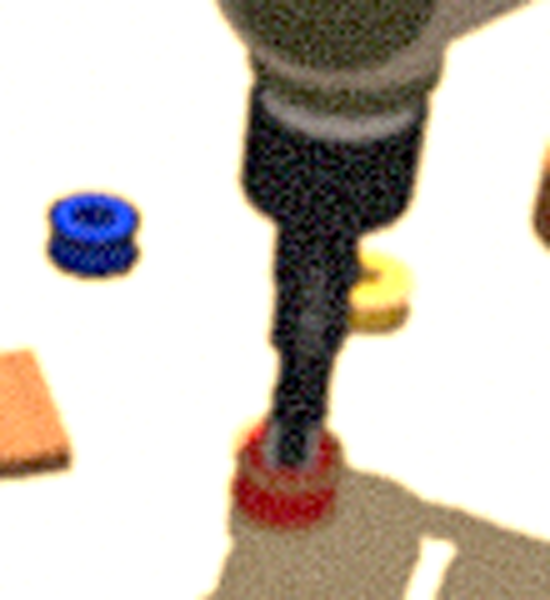

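Emit:
{"method": "drive_tool", "body": {"targets": [[[0,0,0,0,0,0,1],[0,0,0,0,0,0,1],[0.2,0,0,0,0,0,1],[0.2,0,0,0,0,0,1],[0,0,0,0,0,0,1]]]}}

```text
time_s: 5.2
position: [0.4679, 0.0181, -0.0113]
tool_rot: [[-0.003, -1.0, -0.0], [0.001, -0.0, 1.0], [-1.0, 0.003, 0.001]]
ft_force: [-0.7, -0.2, -0.5]
grip_width: 0.0855
```

```bash
cat > s5.py <<'E'
from h import *
import sys
s=observe(); print(s['position'],s['grip_width'],s['time_s'],s['ft_force'].round(1))
u,v,w,h=map(int,sys.argv[2:6])
p=get_image('side')
J=np.clip(p['image'][v-h:v+h,u-w:u+w].astype(float)*2.2,0,255).astype(np.uint8)
cv2.imwrite(f'pics/{sys.argv[1]}.png',cv2.resize(J,None,fx=280/w,fy=280/w,interpolation=cv2.INTER_CUBIC)[:,:,::-1])
for z in(.01,.02,.03,.05): print(z,((w2px(p,[s['position']*[1,1,0]+[0,dy,z] for dy in(-.0425,0,.0425)])-[u-w,v-h])*280/w).round(0).tolist())
E
python3 s5.py s5 307 190 50 50
```

```text
[ 0.46786051  0.01806265 -0.01134539] 0.08547908571956203 5.2 [-0.7 -0.2 -0.5]
0.01 [[283.0, 302.0], [278.0, 366.0], [272.0, 436.0]]
0.02 [[285.0, 285.0], [280.0, 349.0], [275.0, 418.0]]
0.03 [[288.0, 268.0], [283.0, 331.0], [278.0, 400.0]]
0.05 [[293.0, 232.0], [288.0, 295.0], [283.0, 364.0]]
```

View pics/s5.png

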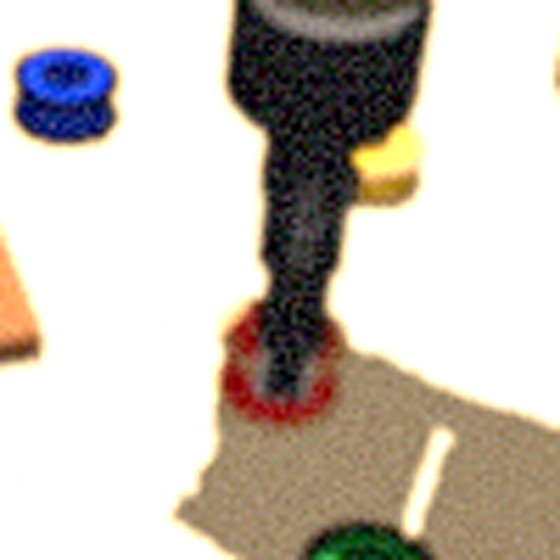

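Emit:
{"method": "drive_tool", "body": {"targets": [[[0.14,0,0,0,0,0,1],[0.12,0,0,0,0,0,1],[0,0,0,0,0,0,1],[0,0,0,0,0,0,0.5],[0,0,0,0,0,0,0]]]}}

```text
time_s: 5.75
position: [0.4689, 0.0179, -0.0226]
tool_rot: [[0.0, -1.0, -0.0], [-0.0, -0.0, 1.0], [-1.0, -0.0, -0.0]]
ft_force: [-0.5, 0.3, -0.3]
grip_width: 0.0591
```

Emit:
{"method": "drive_tool", "body": {"targets": [[[0,0,0,0,0,0,-1],[0,0,0,0,0,0,-1],[0,0,0,0,0,0,-1],[0,0,0,0,0,0,-1],[0,0,0,0,0,0,-1]]]}}

```text
time_s: 6.25
position: [0.469, 0.0179, -0.0222]
tool_rot: [[0.001, -1.0, -0.0], [-0.0, -0.0, 1.0], [-1.0, -0.001, -0.0]]
ft_force: [-1.1, 0.5, 5.4]
grip_width: 0.055
```

```bash
python3 s5.py s6 307 190 50 50
```

```text
[ 0.4689869   0.01791211 -0.02221357] 0.05495137618081563 6.25 [-1.1  0.5  5.4]
0.01 [[280.0, 302.0], [275.0, 366.0], [269.0, 435.0]]
0.02 [[283.0, 285.0], [278.0, 349.0], [272.0, 417.0]]
0.03 [[285.0, 267.0], [280.0, 331.0], [275.0, 400.0]]
0.05 [[291.0, 231.0], [286.0, 295.0], [280.0, 363.0]]
```

View pics/s6.png

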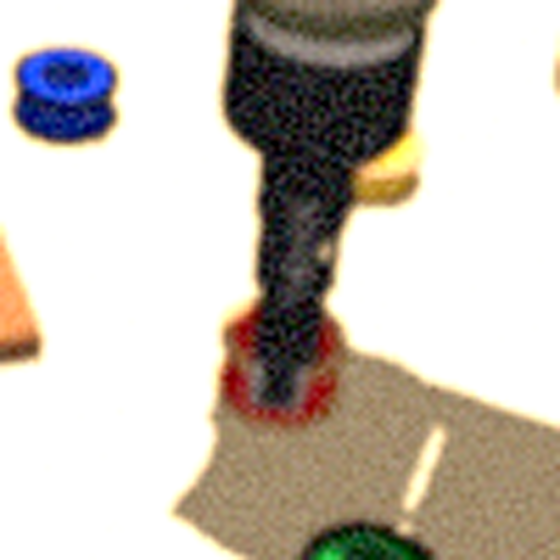

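Emit:
{"method": "drive_tool", "body": {"targets": [[[-0.2,0,0,0,0,0,-1],[-0.64,0,0,0,0,0,-1],[-0.65,0,0,0,0,0,-1],[-0.65,0,0,0,0,0,-1],[0,0,0,0,0,0,-1]]]}}

```text
time_s: 6.8
position: [0.4708, 0.0176, 0.0884]
tool_rot: [[0.008, -1.0, -0.0], [-0.002, -0.0, 1.0], [-1.0, -0.008, -0.002]]
ft_force: [-0.3, -0.4, -0.4]
grip_width: 0.0545
```

Emit:
{"method": "drive_tool", "body": {"targets": [[[0,-0.75,-0.1,0,0,0,-1],[0,-0.75,-0.1,0,0,0,-1],[0,-0.75,-0.1,0,0,0,-1],[0,-0.79,-0.11,0,0,0,-1],[0,0,0,0,0,0,-1]]]}}

```text
time_s: 7.3
position: [0.624, -0.0035, 0.083]
tool_rot: [[0.001, -1.0, 0.0], [-0.0, 0.0, 1.0], [-1.0, -0.001, -0.0]]
ft_force: [-0.1, -0.2, -0.4]
grip_width: 0.0551
```

```bash
cat > both.py <<'E'
from h import *
import sys
s=observe(); print(s['position'].round(4),round(s['grip_width'],4),s['time_s'],s['ft_force'].round(1))
X=np.array(list(map(float,sys.argv[2:5])));w=40
for n in('side','top'):
    p=get_image(n); u,v=w2px(p,[X])[0].round().astype(int)
    J=np.clip(p['image'][max(v-w,0):v+w,max(u-w,0):u+w].astype(float)*2.,0,255).astype(np.uint8)
    cv2.imwrite(f'pics/{sys.argv[1]}_{n}.png',cv2.resize(J,None,fx=7,fy=7,interpolation=cv2.INTER_CUBIC)[:,:,::-1]); print(n,'origin',max(u-w,0),max(v-w,0),'x7')
E
python3 both.py w1 .62 -.003 .06
```

```text
[ 0.624  -0.0035  0.083 ] 0.0551 7.3 [-0.1 -0.2 -0.4]
side origin 206 136 x7
top origin 216 144 x7
```

View pics/w1_side.png

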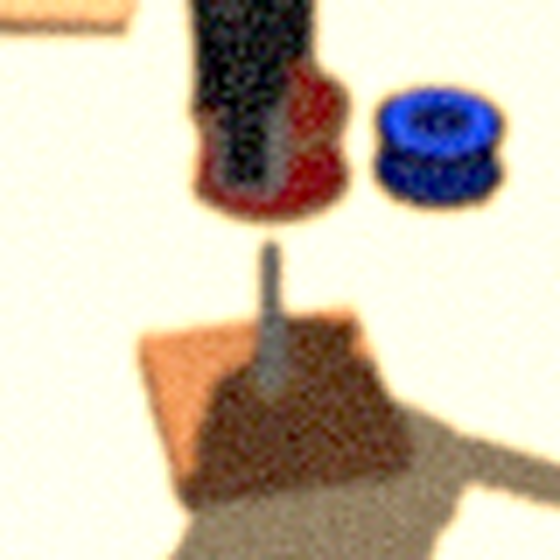

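View pics/w1_top.png

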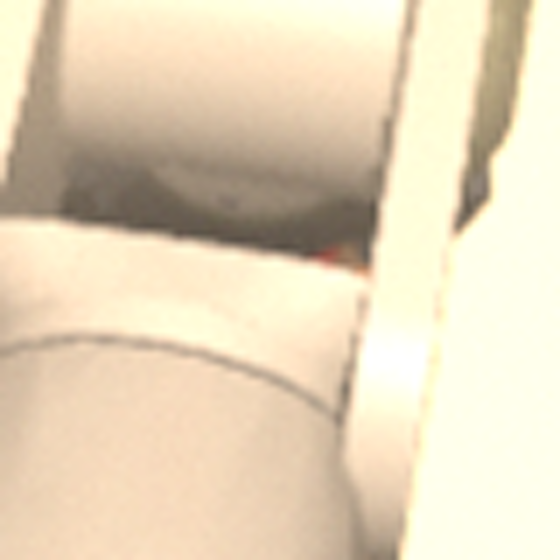

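```bash
python3 - <<'E'
from h import *
p=get_image('side'); th=np.linspace(0,6.28,73)
s=observe(); print(s['position'])
def ext(X,Y,z):
    c=w2px(p,np.c_[X+.028*np.cos(th),Y+.028*np.sin(th),0*th+z])
    c=(c-[206,136])*7+3; return c.min(0).round(),c.max(0).round()
for Y in(-.01,-.004,.002):
  for zb in(.10,.105,.11): print(Y,zb,'bottom',ext(.621,Y,zb),'top',ext(.621,Y,zb+.03))
print('post',((w2px(p,[[.6205,y,z] for y in(-.006,-.002,.002) for z in (.016,.08)])-[206,136])*7+3).round())
E
```

```text
[ 0.6198775  -0.00234185  0.08353777]
-0.01 0.1 bottom (array([197., 131.]), array([365., 229.])) top (array([195.,  57.]), array([367., 154.]))
-0.01 0.105 bottom (array([197., 119.]), array([365., 217.])) top (array([195.,  44.]), array([367., 141.]))
-0.01 0.11 bottom (array([197., 107.]), array([365., 204.])) top (array([195.,  32.]), array([368., 128.]))
-0.004 0.1 bottom (array([194., 141.]), array([362., 240.])) top (array([192.,  67.]), array([364., 164.]))
-0.004 0.105 bottom (array([193., 129.]), array([362., 228.])) top (array([191.,  54.]), array([364., 151.]))
-0.004 0.11 bottom (array([193., 116.]), array([363., 215.])) top (array([191.,  41.]), array([365., 138.]))
0.002 0.1 bottom (array([190., 151.]), array([359., 251.])) top (array([188.,  76.]), array([361., 175.]))
0.002 0.105 bottom (array([189., 139.]), array([360., 239.])) top (array([188.,  64.]), array([362., 162.]))
0.002 0.11 bottom (array([189., 126.]), array([360., 226.])) top (array([187.,  51.]), array([362., 149.]))
post [[280. 378.]
 [280. 234.]
 [278. 386.]
 [278. 241.]
 [276. 393.]
 [276. 248.]]
```

Emit:
{"method": "drive_tool", "body": {"targets": [[[0.1,-0.02,0.03,0,0,0,-1],[0.2,0,0,0,0,0,-1],[0.1,0,0,0,0,0,-1],[0,0,0,0,0,0,-1]]]}}

```text
time_s: 7.85
position: [0.6209, -0.0009, 0.0631]
tool_rot: [[-0.002, -1.0, -0.0], [0.0, -0.0, 1.0], [-1.0, 0.002, 0.0]]
ft_force: [-0.2, -0.7, -1.3]
grip_width: 0.055
```

```bash
python3 both.py w2 .62 -.003 .06
```

```text
[ 0.6209 -0.0009  0.0631] 0.055 7.85 [-0.2 -0.7 -1.3]
side origin 206 136 x7
top origin 216 144 x7
```

View pics/w2_side.png

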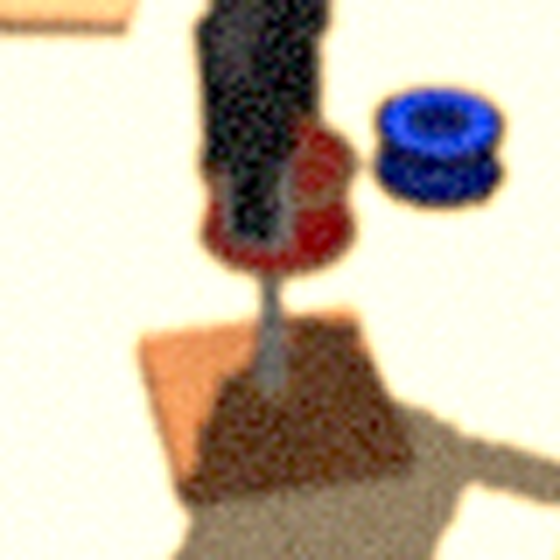

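Emit:
{"method": "drive_tool", "body": {"targets": [[[0,-0.05,0.02,0,0,0,-1],[0,0,0,0,0,0,-1],[0,0,0,0,0,0,-1]]]}}

```text
time_s: 8.25
position: [0.6245, -0.0, 0.0644]
tool_rot: [[0.0, -1.0, -0.0], [-0.0, -0.0, 1.0], [-1.0, -0.0, -0.0]]
ft_force: [-0.0, -0.0, 0.4]
grip_width: 0.0549
```

```bash
python3 both.py w3 .62 -.003 .06
```

```text
[ 0.6245 -0.      0.0644] 0.0549 8.25 [-0.  -0.   0.4]
side origin 206 136 x7
top origin 216 144 x7
```

View pics/w3_side.png

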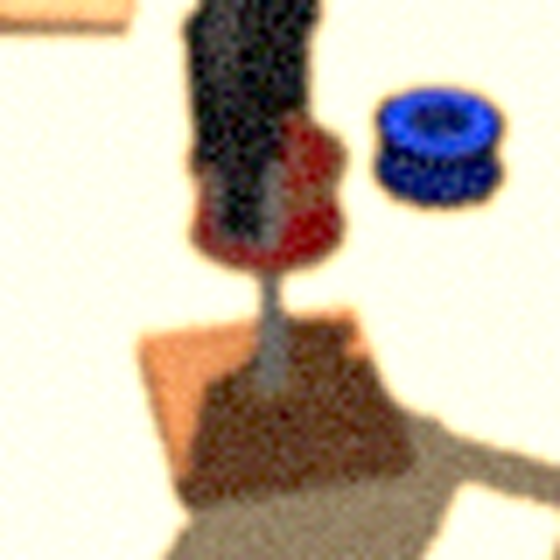

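Emit:
{"method": "drive_tool", "body": {"targets": [[[0.3,0,0,0,0,0,-1],[0.3,0,0,0,0,0,-1],[0.3,0,0,0,0,0,-1],[0.3,0,0,0,0,0,-1],[0,0,0,0,0,0,-1]]]}}

```text
time_s: 8.85
position: [0.6232, 0.0001, 0.0024]
tool_rot: [[-0.004, -1.0, -0.0], [0.001, -0.0, 1.0], [-1.0, 0.004, 0.001]]
ft_force: [-0.9, -0.5, -0.7]
grip_width: 0.0549
```

Emit:
{"method": "drive_tool", "body": {"targets": [[[0.1,0,0,0,0,0,-1],[0.06,0,0,0,0,0,-1],[0,0,0,0,0,0,-1],[0,0,0,0,0,0,-1]]]}}

```text
time_s: 9.25
position: [0.6245, -0.0001, -0.0034]
tool_rot: [[0.001, -1.0, -0.0], [-0.0, -0.0, 1.0], [-1.0, -0.001, -0.0]]
ft_force: [-0.6, 0.0, -0.0]
grip_width: 0.055
```

Creep to contact.

Emit:
{"method": "drive_tool", "body": {"targets": [[[0.03,0,0,0,0,0,-1],[0,0,0,0,0,0,-1],[0,0,0,0,0,0,-1]]]}}

```text
time_s: 9.55
position: [0.6243, -0.0001, -0.0052]
tool_rot: [[0.0, -1.0, -0.0], [-0.0, -0.0, 1.0], [-1.0, -0.0, -0.0]]
ft_force: [0.4, -0.1, -0.5]
grip_width: 0.055
```

Emit:
{"method": "drive_tool", "body": {"targets": [[[0.02,0,0,0,0,0,-1],[0,0,0,0,0,0,-1],[0,0,0,0,0,0,-1]]]}}

```text
time_s: 9.85
position: [0.6244, -0.0001, -0.0061]
tool_rot: [[0.0, -1.0, -0.0], [-0.0, -0.0, 1.0], [-1.0, -0.0, -0.0]]
ft_force: [0.4, 1.2, 1.2]
grip_width: 0.0545
```

```bash
python3 both.py w4 .62 -.003 .04
```

```text
[ 6.244e-01 -1.000e-04 -6.100e-03] 0.0545 9.85 [0.4 1.2 1.2]
side origin 206 143 x7
top origin 216 146 x7
```

View pics/w4_side.png

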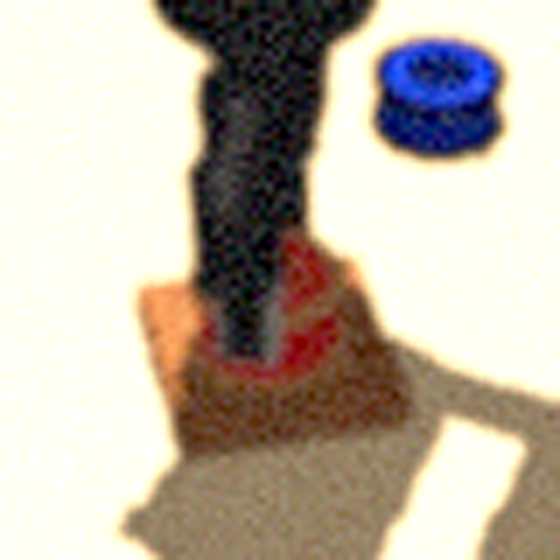

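Emit:
{"method": "drive_tool", "body": {"targets": [[[0.02,0,0,0,0,0,-1],[0,0,0,0,0,0,-1],[0,0,0,0,0,0,-1]]]}}

```text
time_s: 10.25
position: [0.6245, -0.0001, -0.0062]
tool_rot: [[0.001, -1.0, -0.0], [-0.0, -0.0, 1.0], [-1.0, -0.001, -0.0]]
ft_force: [-3.1, -0.4, 9.7]
grip_width: 0.0551
```

Emit:
{"method": "drive_tool", "body": {"targets": [[[0,0,0,0,0,0,0.7],[0,0,0,0,0,0,0.7],[0,0,0,0,0,0,0.7],[-0.3,0,0,0,0,0,1],[-0.7,0,0,0,0,0,1]]]}}

```text
time_s: 10.75
position: [0.6226, 0.0002, 0.0404]
tool_rot: [[-0.006, -1.0, -0.0], [0.001, -0.0, 1.0], [-1.0, 0.006, 0.001]]
ft_force: [-0.5, -0.2, -0.1]
grip_width: 0.0855
```

Emit:
{"method": "drive_tool", "body": {"targets": [[[-1,0,0,0,0,0,1],[-0.3,0,-0.8,0,0,0,1],[0,0,-0.8,0,0,0,1],[0,0,-0.6,0,0,0,1],[0,0,0,0,0,0,1]]]}}

```text
time_s: 11.25
position: [0.6242, -0.1137, 0.1074]
tool_rot: [[-0.0, -1.0, 0.004], [-0.001, 0.004, 1.0], [-1.0, 0.0, -0.001]]
ft_force: [0.2, 0.2, 0.1]
grip_width: 0.0854
```

```bash
python3 both.py w5 .62 -.003 .04
```

```text
[ 0.6242 -0.1137  0.1074] 0.0854 11.25 [0.2 0.2 0.1]
side origin 206 143 x7
top origin 216 146 x7
```

View pics/w5_side.png

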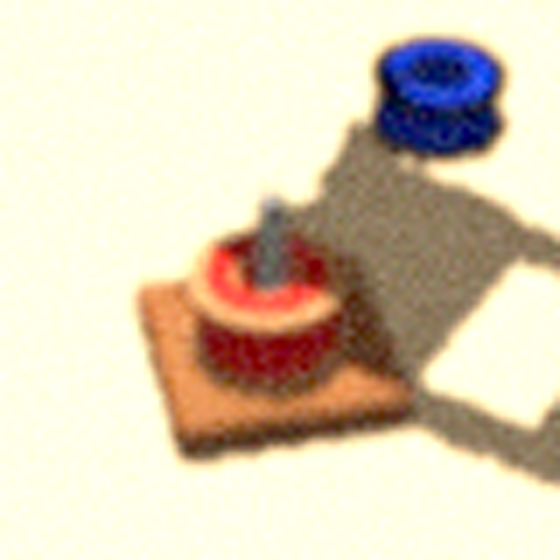

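View pics/w5_top.png

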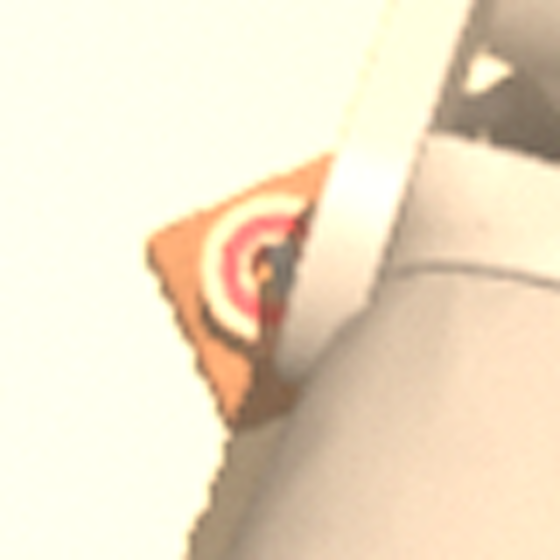

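Emit:
{"method": "drive_tool", "body": {"targets": [[[0,0.94,-0.14,0,0,0,1],[0,0.94,-0.15,0,0,0,1],[0,0.94,-0.14,0,0,0,1],[0,0.94,-0.15,0,0,0,1],[0,0,0,0,0,0,1]]]}}

```text
time_s: 11.85
position: [0.4316, -0.1371, 0.1074]
tool_rot: [[-0.004, -1.0, 0.0], [0.002, 0.0, 1.0], [-1.0, 0.004, 0.002]]
ft_force: [0.9, -0.0, 0.1]
grip_width: 0.0854
```

Emit:
{"method": "drive_tool", "body": {"targets": [[[0,0,0,0,0,0,1],[0.8,0,0,0,0,0,1],[0.6,0,0,0,0,0,1],[0,0,0,0,0,0,1],[0,0,0,0,0,0,1]]]}}

```text
time_s: 12.35
position: [0.4375, -0.1389, 0.0381]
tool_rot: [[0.0, -1.0, -0.001], [0.0, -0.001, 1.0], [-1.0, -0.0, 0.0]]
ft_force: [-0.4, 0.9, 0.4]
grip_width: 0.0857
```

```bash
python3 both.py y1 .4355 -.1425 .02
```

```text
[ 0.4375 -0.1389  0.0381] 0.0857 12.35 [-0.4  0.9  0.4]
side origin 282 124 x7
top origin 273 217 x7
```

View pics/y1_side.png

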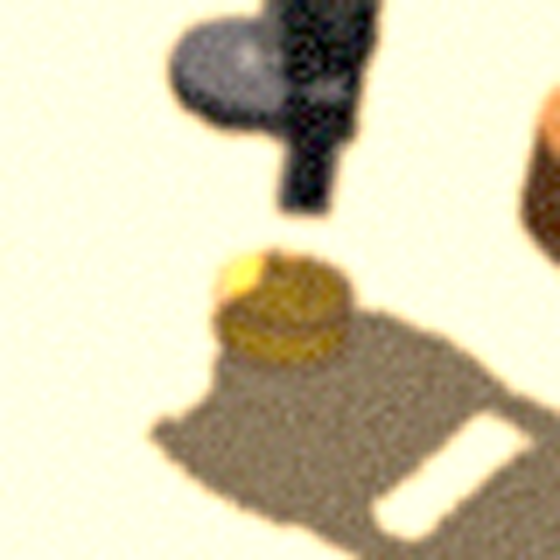

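```bash
python3 - <<'E'
from h import *
p=get_image('side')
for x in(.4375,):
  for y in (-.0965,):
    for z in(.06,.08,.09,.1): print(z,((w2px(p,[[x,y,z]])-[282,124])*7+3).round())
print(((w2px(p,[[.4355,-.1425,.02],[.4355,-.1145,.02],[.4355,-.1145,0.]])-[282,124])*7+3).round())
E
```

```text
0.06 [[291. 270.]]
0.08 [[299. 224.]]
0.09 [[303. 201.]]
0.1 [[307. 177.]]
[[284. 285.]
 [283. 329.]
 [276. 371.]]
```

Emit:
{"method": "drive_tool", "body": {"targets": [[[0.5,0.04,-0.03,0,0,0,1],[0.5,0,0,0,0,0,1],[0.4,0,0,0,0,0,1],[0,0,0,0,0,0,1],[0,0,0,0,0,0,1]]]}}

```text
time_s: 13.0
position: [0.435, -0.1409, -0.0313]
tool_rot: [[0.001, -1.0, -0.0], [-0.001, -0.0, 1.0], [-1.0, -0.001, -0.001]]
ft_force: [0.2, -1.1, -0.2]
grip_width: 0.0858
```

Emit:
{"method": "drive_tool", "body": {"targets": [[[0,0,0,0,0,0,0.4],[0,0,0,0,0,0,0.4],[0,0,0,0,0,0,-1],[0,0,0,0,0,0,-1],[0,0,0,0,0,0,-1]]]}}

```text
time_s: 13.5
position: [0.4349, -0.1409, -0.0311]
tool_rot: [[0.002, -1.0, -0.001], [-0.001, -0.001, 1.0], [-1.0, -0.002, -0.001]]
ft_force: [-0.7, 0.6, 9.5]
grip_width: 0.0539
```

Emit:
{"method": "drive_tool", "body": {"targets": [[[-0.2,0,0,0,0,0,-1],[-0.6,0,0,0,0,0,-1],[-0.65,0,0,0,0,0,-1],[-0.65,0,0,0,0,0,-1],[0,0,0,0,0,0,-1]]]}}

```text
time_s: 14.0
position: [0.4361, -0.1416, 0.0769]
tool_rot: [[0.007, -1.0, -0.0], [-0.004, -0.0, 1.0], [-1.0, -0.007, -0.004]]
ft_force: [-0.0, 0.3, -0.4]
grip_width: 0.0539
```

Emit:
{"method": "drive_tool", "body": {"targets": [[[0,-0.75,0.55,0,0,0,-1],[0,-0.75,0.56,0,0,0,-1],[0,-0.75,0.56,0,0,0,-1],[0,-0.75,0.55,0,0,0,-1],[0,-0.76,0.56,0,0,0,-1]]]}}

```text
time_s: 14.5
position: [0.6232, -0.0001, 0.0725]
tool_rot: [[-0.001, -1.0, -0.0], [0.0, -0.0, 1.0], [-1.0, 0.001, 0.0]]
ft_force: [0.5, -0.2, -0.5]
grip_width: 0.0539
```

Emit:
{"method": "drive_tool", "body": {"targets": [[[0,0,0,0,0,0,-1],[0,0,0,0,0,0,-1],[0,0,0,0,0,0,-1],[0,0,0,0,0,0,-1]]]}}

```text
time_s: 14.9
position: [0.6215, -0.0024, 0.0729]
tool_rot: [[-0.001, -1.0, 0.001], [0.0, 0.001, 1.0], [-1.0, 0.001, -0.0]]
ft_force: [-0.2, -0.0, -0.9]
grip_width: 0.0539
```

```bash
python3 both.py w6 .62 -.003 .06
```

```text
[ 0.6215 -0.0024  0.0729] 0.0539 14.9 [-0.2 -0.  -0.9]
side origin 206 136 x7
top origin 216 144 x7
```

View pics/w6_side.png

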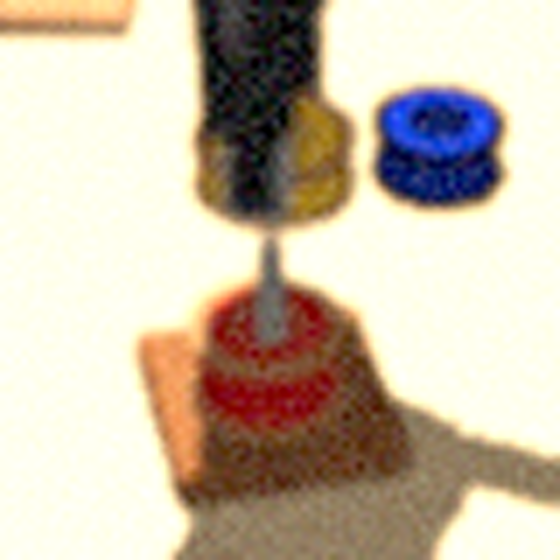

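Emit:
{"method": "drive_tool", "body": {"targets": [[[0,-0.04,0.02,0,0,0,-1],[0.25,0,0,0,0,0,-1],[0.3,0,0,0,0,0,-1],[0.3,0,0,0,0,0,-1],[0.15,0,0,0,0,0,-1]]]}}

```text
time_s: 15.5
position: [0.6233, -0.0005, 0.0206]
tool_rot: [[-0.003, -1.0, -0.0], [0.001, -0.0, 1.0], [-1.0, 0.003, 0.001]]
ft_force: [0.1, 1.0, -1.2]
grip_width: 0.054
```

Emit:
{"method": "drive_tool", "body": {"targets": [[[0.05,0,0,0,0,0,-1],[0.04,0,0,0,0,0,-1],[0,0,0,0,0,0,-1],[0,0,0,0,0,0,-1]]]}}

```text
time_s: 15.9
position: [0.6246, -0.0006, 0.0188]
tool_rot: [[0.001, -1.0, -0.0], [-0.0, -0.0, 1.0], [-1.0, -0.001, -0.0]]
ft_force: [0.0, -0.3, -0.8]
grip_width: 0.0537
```

```bash
python3 both.py w7 .62 -.003 .06
```

```text
[ 6.246e-01 -6.000e-04  1.880e-02] 0.0537 15.9 [ 0.  -0.3 -0.8]
side origin 206 136 x7
top origin 216 144 x7
```

View pics/w7_side.png

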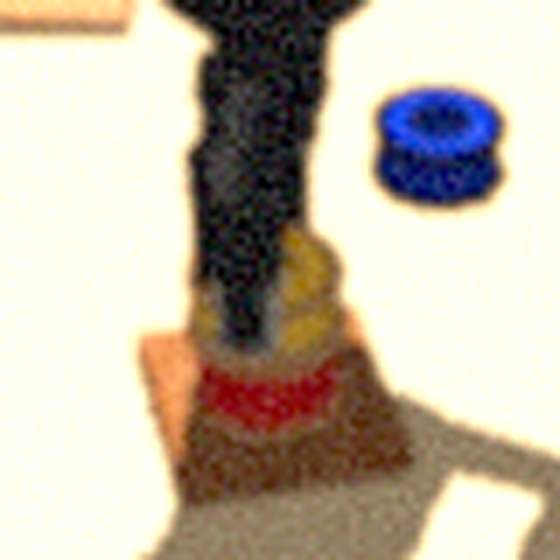

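Good; 4 mm left.

Emit:
{"method": "drive_tool", "body": {"targets": [[[0.05,0,0,0,0,0,-1],[0.01,0,0,0,0,0,-1],[0,0,0,0,0,0,-1],[0,0,0,0,0,0,-1]]]}}

```text
time_s: 16.4
position: [0.6243, -0.0006, 0.0152]
tool_rot: [[-0.0, -1.0, -0.0], [0.0, -0.0, 1.0], [-1.0, 0.0, 0.0]]
ft_force: [-0.5, -0.5, 0.1]
grip_width: 0.0541
```

Emit:
{"method": "drive_tool", "body": {"targets": [[[0.02,0,0,0,0,0,-1],[0,0,0,0,0,0,-1],[0,0,0,0,0,0,-1]]]}}

```text
time_s: 16.7
position: [0.6245, -0.0006, 0.015]
tool_rot: [[0.001, -1.0, -0.0], [-0.0, -0.0, 1.0], [-1.0, -0.001, -0.0]]
ft_force: [-2.1, 1.3, 5.5]
grip_width: 0.0539
```

Emit:
{"method": "drive_tool", "body": {"targets": [[[0,0,0,0,0,0,0.7],[0,0,0,0,0,0,0.7],[0,0,0,0,0,0,0.7],[-0.3,0,0,0,0,0,1],[-0.7,0,0,0,0,0,1]]]}}

```text
time_s: 17.2
position: [0.6227, -0.0003, 0.062]
tool_rot: [[-0.006, -1.0, -0.0], [0.001, -0.0, 1.0], [-1.0, 0.006, 0.001]]
ft_force: [-0.7, 0.6, 0.1]
grip_width: 0.0854
```

Emit:
{"method": "drive_tool", "body": {"targets": [[[-0.7,0,0,0,0,0,1],[0,0.21,0.94,0,0,0,1],[0,0.21,0.94,0,0,0,1],[0,0.21,0.95,0,0,0,1],[0,0.21,0.95,0,0,0,1]]]}}

```text
time_s: 17.7
position: [0.5816, 0.19, 0.0992]
tool_rot: [[0.0, -1.0, 0.0], [0.0, 0.0, 1.0], [-1.0, -0.0, 0.0]]
ft_force: [0.2, 0.5, -0.7]
grip_width: 0.085
```

Emit:
{"method": "drive_tool", "body": {"targets": [[[0,0,0,0,0,0,1],[0,0,0,0,0,0,1],[0,0,0,0,0,0,1],[0,0,0,0,0,0,1]]]}}

```text
time_s: 18.1
position: [0.5827, 0.1871, 0.0991]
tool_rot: [[-0.0, -1.0, 0.002], [-0.0, 0.002, 1.0], [-1.0, 0.0, -0.0]]
ft_force: [0.6, -0.5, 0.8]
grip_width: 0.0854
```

```bash
python3 both.py p1 .60 .1 .03; mv pics/p1_side.png pics/p1a.png;  python3 both.py p1 .5823 .1885 .05; python3 both.py p1x .62 0 .05
```

```text
[0.5827 0.1871 0.0991] 0.0854 18.1 [ 0.6 -0.5  0.8]
side origin 206 176 x7
top origin 177 156 x7
[0.5826 0.1874 0.0992] 0.0852 18.2 [0.4 1.1 0.9]
side origin 207 201 x7
top origin 141 162 x7
[0.5825 0.1877 0.0992] 0.0852 18.3 [-0.1  0.3 -0.3]
side origin 205 140 x7
top origin 215 145 x7
```

View pics/p1_side.png

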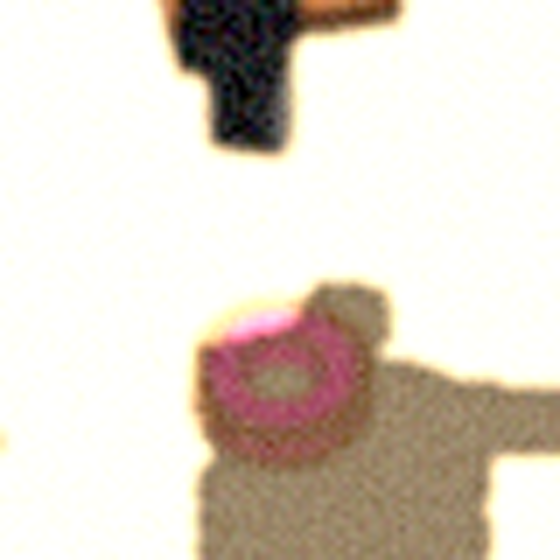

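View pics/p1x_side.png

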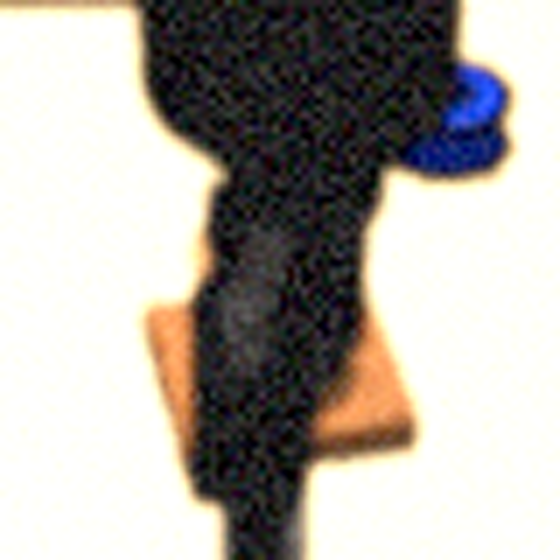

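View pics/p1x_top.png

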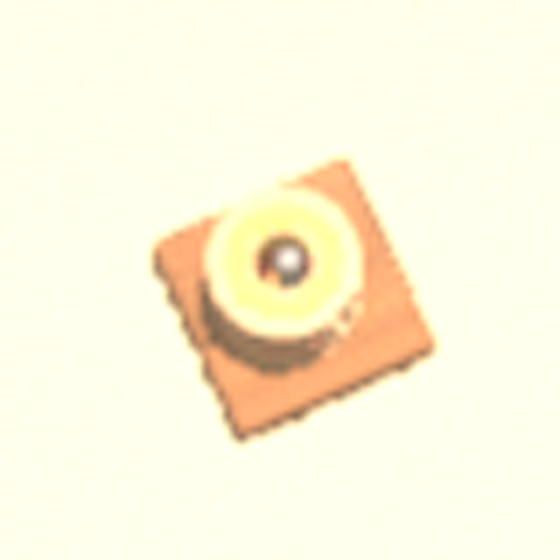

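```bash
python3 - <<'E'
from h import *
p=get_image('side')
for z in(.13,.14,.147,.155): print(z,((w2px(p,[[.5825,.23,z]])-[207,201])*7+3).round())
print(((w2px(p,[[.5823,.1885,.013]])-[207,201])*7+3).round())
E
```

```text
0.13 [[254. 189.]]
0.14 [[254. 161.]]
0.147 [[254. 142.]]
0.155 [[254. 119.]]
[[282. 365.]]
```

Emit:
{"method": "drive_tool", "body": {"targets": [[[0.8,0.02,0.02,0,0,0,1],[0.8,0,0,0,0,0,1],[0.6,0,0,0,0,0,1],[0.3,0,0,0,0,0,1],[0.13,0,0,0,0,0,1]]]}}

```text
time_s: 18.95
position: [0.5805, 0.1892, -0.034]
tool_rot: [[-0.003, -1.0, -0.0], [-0.0, -0.0, 1.0], [-1.0, 0.003, -0.0]]
ft_force: [0.6, -0.2, -0.4]
grip_width: 0.0857
```

Emit:
{"method": "drive_tool", "body": {"targets": [[[0,0,0,0,0,0,1],[0,0,0,0,0,0,0.6],[0,0,0,0,0,0,0.4],[0,0,0,0,0,0,0.4],[0,0,0,0,0,0,0.4]]]}}

```text
time_s: 19.45
position: [0.5815, 0.1894, -0.0317]
tool_rot: [[0.001, -1.0, -0.0], [0.0, -0.0, 1.0], [-1.0, -0.001, 0.0]]
ft_force: [-0.1, -0.0, -0.6]
grip_width: 0.06
```

Emit:
{"method": "drive_tool", "body": {"targets": [[[0,0,0,0,0,0,-1],[0,0,0,0,0,0,-1],[0,0,0,0,0,0,-1]]]}}

```text
time_s: 19.75
position: [0.5816, 0.1895, -0.0312]
tool_rot: [[0.001, -1.0, -0.0], [0.0, -0.0, 1.0], [-1.0, -0.001, 0.0]]
ft_force: [-2.3, -0.7, 7.6]
grip_width: 0.0542
```

```bash
python3 both.py p2 .5823 .1885 .03
```

```text
[ 0.5816  0.1895 -0.0312] 0.0542 19.75 [-2.3 -0.7  7.6]
side origin 207 207 x7
top origin 143 163 x7
```

View pics/p2_side.png

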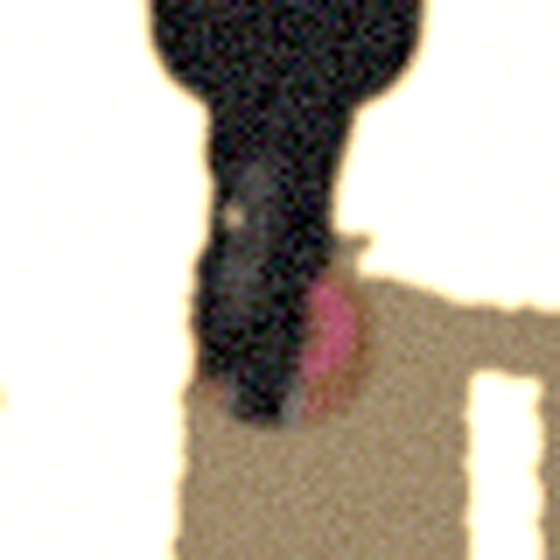

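Emit:
{"method": "drive_tool", "body": {"targets": [[[-0.2,0,0,0,0,0,-1],[-0.67,0,0,0,0,0,-1],[-0.7,0,0,0,0,0,-1],[-0.65,0,0,0,0,0,-1],[0,0,0,0,0,0,-1]]]}}

```text
time_s: 20.35
position: [0.5836, 0.1898, 0.0839]
tool_rot: [[0.009, -1.0, -0.0], [0.001, -0.0, 1.0], [-1.0, -0.009, 0.001]]
ft_force: [-0.3, 0.3, -0.7]
grip_width: 0.0541
```

Emit:
{"method": "drive_tool", "body": {"targets": [[[0,-0.17,-0.76,0,0,0,-1],[0,-0.17,-0.76,0,0,0,-1],[0,-0.17,-0.76,0,0,0,-1],[0,-0.17,-0.76,0,0,0,-1],[0,-0.17,-0.76,0,0,0,-1]]]}}

```text
time_s: 20.85
position: [0.6236, -0.002, 0.0783]
tool_rot: [[-0.001, -1.0, -0.0], [0.0, -0.0, 1.0], [-1.0, 0.001, 0.0]]
ft_force: [-0.1, 0.6, -0.6]
grip_width: 0.054
```

Emit:
{"method": "drive_tool", "body": {"targets": [[[0,0,0,0,0,0,-1],[0,0,0,0,0,0,-1],[0,0,0,0,0,0,-1],[0,0,0,0,0,0,-1],[0,0,0,0,0,0,-1]]]}}

```text
time_s: 21.35
position: [0.6236, 0.0005, 0.0787]
tool_rot: [[-0.0, -1.0, -0.002], [0.0, -0.002, 1.0], [-1.0, 0.0, 0.0]]
ft_force: [-0.8, -0.6, -0.7]
grip_width: 0.0539
```

```bash
python3 both.py w8 .62 -.003 .06
```

```text
[6.236e-01 5.000e-04 7.870e-02] 0.0539 21.35 [-0.8 -0.6 -0.7]
side origin 206 136 x7
top origin 216 144 x7
```

View pics/w8_side.png

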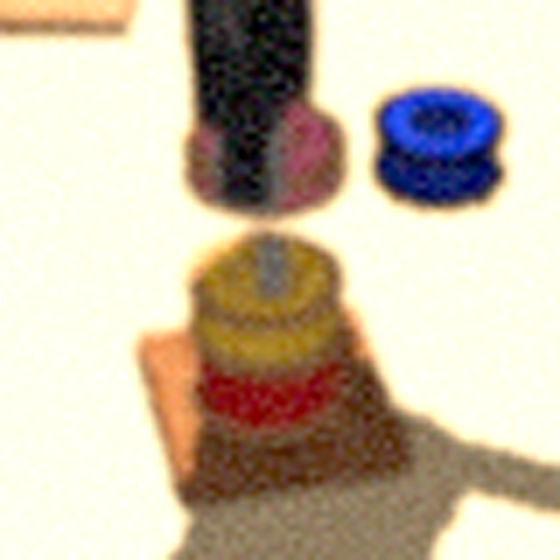

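Emit:
{"method": "drive_tool", "body": {"targets": [[[0.1,0.02,-0.02,0,0,0,-1],[0.25,0,0,0,0,0,-1],[0.25,0,0,0,0,0,-1],[0.15,0,0,0,0,0,-1],[0.05,0,0,0,0,0,-1]]]}}

```text
time_s: 21.95
position: [0.6221, -0.0015, 0.0371]
tool_rot: [[-0.002, -1.0, -0.0], [0.0, -0.0, 1.0], [-1.0, 0.002, 0.0]]
ft_force: [0.5, 0.3, 0.1]
grip_width: 0.0539
```

Emit:
{"method": "drive_tool", "body": {"targets": [[[0,0,0,0,0,0,-1],[0,0,0,0,0,0,-1],[0,0,0,0,0,0,-1]]]}}

```text
time_s: 22.25
position: [0.6231, -0.0016, 0.0392]
tool_rot: [[0.001, -1.0, -0.0], [-0.0, -0.0, 1.0], [-1.0, -0.001, -0.0]]
ft_force: [0.5, -0.3, -0.5]
grip_width: 0.0541
```

```bash
python3 both.py w9 .62 -.003 .06
```

```text
[ 0.6231 -0.0016  0.0392] 0.0541 22.25 [ 0.5 -0.3 -0.5]
side origin 206 136 x7
top origin 216 144 x7
```

View pics/w9_side.png

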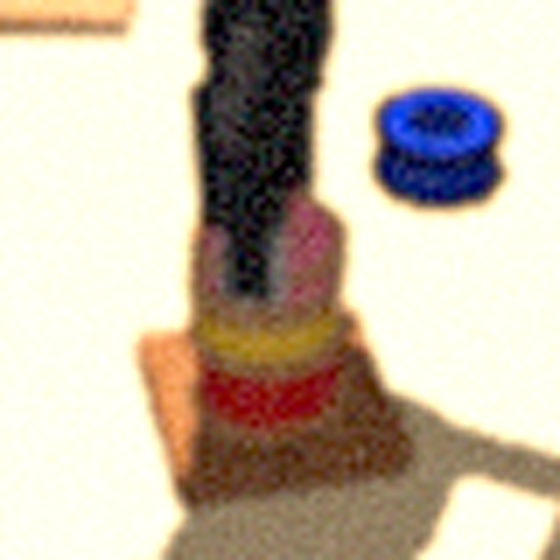

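Emit:
{"method": "drive_tool", "body": {"targets": [[[0.05,0,0,0,0,0,-1],[0.03,0,0,0,0,0,-1],[0,0,0,0,0,0,-1],[0,0,0,0,0,0,-1]]]}}

```text
time_s: 22.75
position: [0.6228, -0.0016, 0.0349]
tool_rot: [[0.0, -1.0, -0.0], [-0.0, -0.0, 1.0], [-1.0, -0.0, -0.0]]
ft_force: [-1.4, 0.6, 2.9]
grip_width: 0.0539
```

Emit:
{"method": "drive_tool", "body": {"targets": [[[0.02,0,0,0,0,0,-1],[0,0,0,0,0,0,-1],[0,0,0,0,0,0,-1]]]}}

```text
time_s: 23.05
position: [0.623, -0.0016, 0.0348]
tool_rot: [[0.001, -1.0, -0.0], [-0.0, -0.0, 1.0], [-1.0, -0.001, -0.0]]
ft_force: [-4.0, 0.2, 9.7]
grip_width: 0.054
```

Emit:
{"method": "drive_tool", "body": {"targets": [[[0,0,0,0,0,0,0.7],[0,0,0,0,0,0,0.7],[0,0,0,0,0,0,0.7],[-0.3,0,0,0,0,0,1],[-0.5,0,0,0,0,0,1]]]}}

```text
time_s: 23.55
position: [0.6218, -0.0014, 0.0724]
tool_rot: [[-0.004, -1.0, -0.0], [0.001, -0.0, 1.0], [-1.0, 0.004, 0.001]]
ft_force: [-0.6, 0.2, 0.3]
grip_width: 0.0853
```

Emit:
{"method": "drive_tool", "body": {"targets": [[[-0.6,0,0,0,0,0,1],[0,0.19,-0.82,0,0,0,1],[0,0.19,-0.82,0,0,0,1],[0,0.19,-0.82,0,0,0,1],[0,0.18,-0.82,0,0,0,1]]]}}

```text
time_s: 24.05
position: [0.5848, -0.167, 0.1036]
tool_rot: [[-0.0, -1.0, -0.0], [0.0, -0.0, 1.0], [-1.0, 0.0, 0.0]]
ft_force: [0.7, 0.4, 0.4]
grip_width: 0.0851
```

Emit:
{"method": "drive_tool", "body": {"targets": [[[0,0,0,0,0,0,1],[0,0,0,0,0,0,1],[0,0,0,0,0,0,1],[0,0,0,0,0,0,1]]]}}

```text
time_s: 24.45
position: [0.5856, -0.1643, 0.1037]
tool_rot: [[-0.0, -1.0, -0.002], [0.0, -0.002, 1.0], [-1.0, 0.0, 0.0]]
ft_force: [0.1, 0.6, -1.0]
grip_width: 0.0855
```

```bash
python3 both.py w10 .62 0 .05;  python3 both.py b1 .5855 -.165 .06
```

```text
[ 0.5856 -0.1643  0.1037] 0.0855 24.45 [ 0.1  0.6 -1. ]
side origin 205 140 x7
top origin 215 145 x7
[ 0.5856 -0.1645  0.1037] 0.0857 24.55 [0.5 0.1 0.8]
side origin 229 102 x7
top origin 280 156 x7
```

View pics/w10_side.png

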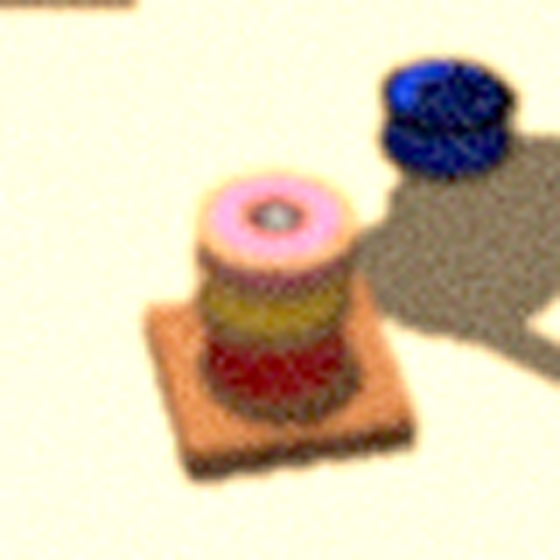

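View pics/b1_side.png

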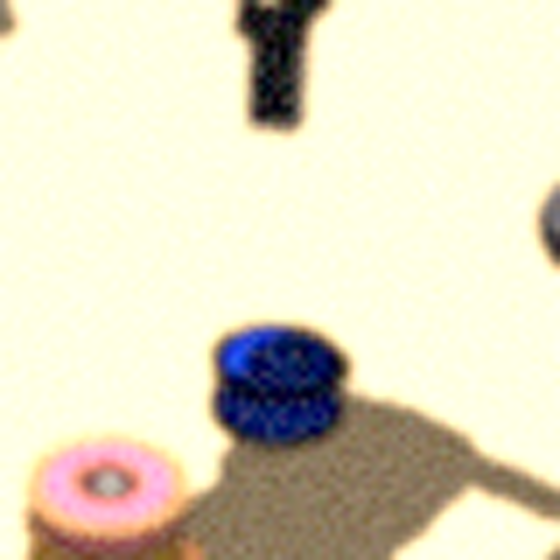

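Emit:
{"method": "drive_tool", "body": {"targets": [[[0.8,0,-0.01,0,0,0,1],[0.8,0,0,0,0,0,1],[0.6,0,0,0,0,0,1],[0.3,0,0,0,0,0,1],[0.13,0,0,0,0,0,1]]]}}

```text
time_s: 25.15
position: [0.5847, -0.1655, -0.0294]
tool_rot: [[-0.002, -1.0, -0.001], [0.001, -0.001, 1.0], [-1.0, 0.002, 0.001]]
ft_force: [0.5, 0.2, 0.2]
grip_width: 0.0854
```

Emit:
{"method": "drive_tool", "body": {"targets": [[[0,0,0,0,0,0,1],[0,0,0,0,0,0,0.6],[0,0,0,0,0,0,0.4],[0,0,0,0,0,0,0.4],[0,0,0,0,0,0,0.4]]]}}

```text
time_s: 25.65
position: [0.5856, -0.1662, -0.0272]
tool_rot: [[0.001, -1.0, -0.0], [-0.0, -0.0, 1.0], [-1.0, -0.001, -0.0]]
ft_force: [1.0, -0.1, 0.0]
grip_width: 0.0598
```

Emit:
{"method": "drive_tool", "body": {"targets": [[[0,0,0,0,0,0,-1],[0,0,0,0,0,0,-1],[0,0,0,0,0,0,-1]]]}}

```text
time_s: 25.95
position: [0.5856, -0.1662, -0.027]
tool_rot: [[0.001, -1.0, -0.0], [-0.001, -0.0, 1.0], [-1.0, -0.001, -0.001]]
ft_force: [-1.1, 0.6, 5.8]
grip_width: 0.054
```

Emit:
{"method": "drive_tool", "body": {"targets": [[[-0.2,0,0,0,0,0,-1],[-0.5,0,0,0,0,0,-1],[-0.6,0,0,0,0,0,-1],[-0.5,0,0,0,0,0,-1],[0,0,0,0,0,0,-1]]]}}

```text
time_s: 26.45
position: [0.587, -0.1669, 0.0662]
tool_rot: [[0.006, -1.0, -0.0], [-0.003, -0.0, 1.0], [-1.0, -0.006, -0.003]]
ft_force: [0.7, -0.6, -1.4]
grip_width: 0.0539
```

Emit:
{"method": "drive_tool", "body": {"targets": [[[0,0.55,-0.6,0,0,0,-1],[0,0.55,-0.6,0,0,0,-1],[0,0.55,-0.61,0,0,0,-1],[0,0.54,-0.61,0,0,0,-1],[0,0.54,-0.61,0,0,0,-1]]]}}

```text
time_s: 26.95
position: [0.4474, -0.3183, 0.0617]
tool_rot: [[-0.001, -1.0, -0.0], [0.001, -0.0, 1.0], [-1.0, 0.001, 0.001]]
ft_force: [1.2, -0.5, -0.0]
grip_width: 0.0542
```

Emit:
{"method": "drive_tool", "body": {"targets": [[[0,0,0,0,0,0,-1],[0,0,0,0,0,0,-1],[0,0,0,0,0,0,-1],[0,0,0,0,0,0,-1],[0,0,0,0,0,0,-1]]]}}

```text
time_s: 27.45
position: [0.4494, -0.3168, 0.0621]
tool_rot: [[-0.0, -1.0, -0.002], [0.0, -0.002, 1.0], [-1.0, 0.0, 0.0]]
ft_force: [0.4, 0.1, -0.5]
grip_width: 0.0542
```

```bash
python3 both.py i1 .447 -.319 .05
```

```text
[ 0.4494 -0.3168  0.0621] 0.0542 27.45 [ 0.4  0.1 -0.5]
side origin 281 82 x7
top origin 345 209 x7
```

View pics/i1_side.png

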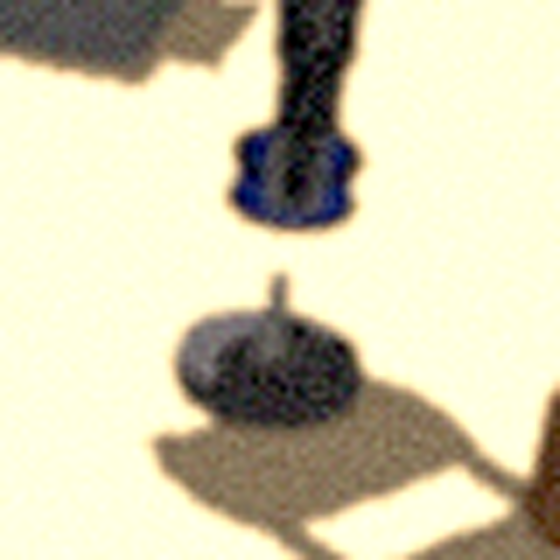

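View pics/i1_top.png

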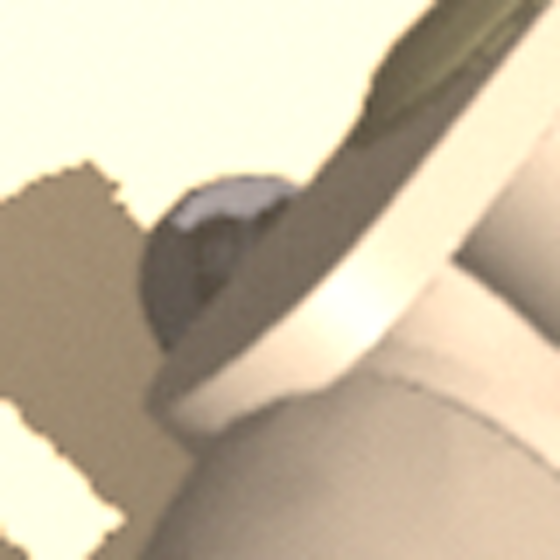

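```bash
python3 - <<'E'
from h import *
p=get_image('side')
th=np.linspace(0,6.28,73)
f=lambda a:((w2px(p,a)-[281,82])*7+3).round(1).tolist()
for x in(.445,.449): print(x,f([[x,-.319,z] for z in(.016,.056,.09,.113)]))
def ext(r,X,Y,z):
    c=((w2px(p,np.c_[X+r*np.cos(th),Y+r*np.sin(th),0*th+z])-[281,82])*7+3); return c.min(0).round(),c.max(0).round()
for Y in(-.323,-.319,-.315): print(Y,'reelbot',ext(.028,.449,Y,.0891),'base top',ext(.042,.449,Y,.016),ext(.042,.449,Y,0),f([[.449,Y,.056]]))
E
```

```text
0.445 [[276.6, 349.8], [289.1, 269.0], [300.1, 197.3], [307.9, 147.1]]
0.449 [[267.4, 348.9], [279.7, 268.1], [290.5, 196.4], [298.1, 146.2]]
-0.323 reelbot (array([224., 163.]), array([358., 226.])) base top (array([172., 296.]), array([364., 396.])) (array([168., 327.]), array([359., 427.])) [[279.9, 263.6]]
-0.319 reelbot (array([223., 167.]), array([358., 231.])) base top (array([171., 300.]), array([364., 401.])) (array([167., 331.]), array([359., 432.])) [[279.7, 268.1]]
-0.315 reelbot (array([223., 171.]), array([358., 236.])) base top (array([171., 305.]), array([364., 406.])) (array([167., 336.]), array([359., 437.])) [[279.4, 272.7]]
```

Emit:
{"method": "drive_tool", "body": {"targets": [[[0.3,-0.01,0,0,0,0,-1],[0.35,0,0,0,0,0,-1],[0.35,0,0,0,0,0,-1],[0.25,0,0,0,0,0,-1],[0.08,0,0,0,0,0,-1]]]}}

```text
time_s: 28.1
position: [0.449, -0.3171, -0.0054]
tool_rot: [[-0.001, -1.0, -0.0], [0.001, -0.0, 1.0], [-1.0, 0.001, 0.001]]
ft_force: [-0.9, -0.6, 0.1]
grip_width: 0.0541
```

Emit:
{"method": "drive_tool", "body": {"targets": [[[0,0,0,0,0,0,-1],[0,0,0,0,0,0,-1],[0,0,0,0,0,0,-1]]]}}

```text
time_s: 28.4
position: [0.4497, -0.3179, -0.0035]
tool_rot: [[0.001, -1.0, -0.0], [-0.001, -0.0, 1.0], [-1.0, -0.001, -0.001]]
ft_force: [-0.0, 0.6, -0.5]
grip_width: 0.0538
```

```bash
python3 both.py i2 .447 -.319 .05
```

```text
[ 0.4497 -0.3179 -0.0035] 0.0538 28.4 [-0.   0.6 -0.5]
side origin 281 82 x7
top origin 345 209 x7
```

View pics/i2_side.png

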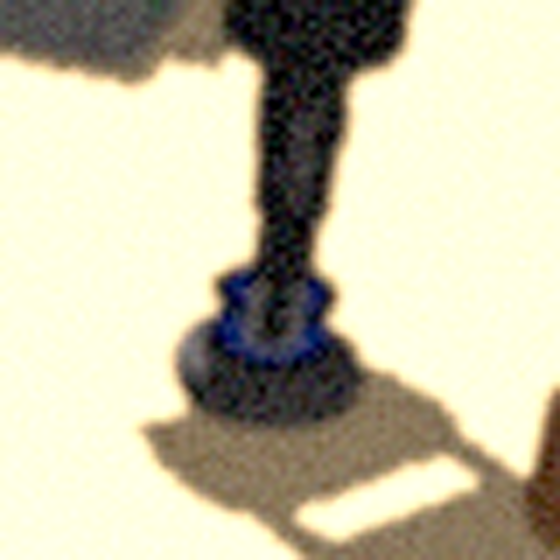

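Emit:
{"method": "drive_tool", "body": {"targets": [[[0.08,0,0,0,0,0,-1],[0.05,0,0,0,0,0,-1],[0.02,0,0,0,0,0,-1],[0,0,0,0,0,0,-1],[0,0,0,0,0,0,-1]]]}}

```text
time_s: 29.0
position: [0.4494, -0.3176, -0.0111]
tool_rot: [[0.0, -1.0, -0.0], [-0.0, -0.0, 1.0], [-1.0, -0.0, -0.0]]
ft_force: [-2.3, 2.4, 9.7]
grip_width: 0.0536
```

Emit:
{"method": "drive_tool", "body": {"targets": [[[0.02,0,0,0,0,0,-1],[0,0,0,0,0,0,-1],[0,0,0,0,0,0,-1]]]}}

```text
time_s: 29.3
position: [0.4494, -0.3176, -0.0111]
tool_rot: [[0.001, -1.0, -0.0], [-0.001, -0.0, 1.0], [-1.0, -0.001, -0.001]]
ft_force: [-5.1, 3.7, 19.5]
grip_width: 0.0538
```

Emit:
{"method": "drive_tool", "body": {"targets": [[[0,0,0,0,0,0,0.7],[0,0,0,0,0,0,0.7],[0,0,0,0,0,0,0.7],[-0.3,0,0,0,0,0,1],[-0.8,0,0,0,0,0,1]]]}}

```text
time_s: 29.8
position: [0.448, -0.3162, 0.0399]
tool_rot: [[-0.005, -1.0, -0.0], [0.005, -0.0, 1.0], [-1.0, 0.005, 0.005]]
ft_force: [0.2, -0.1, 1.2]
grip_width: 0.0854
```

Emit:
{"method": "drive_tool", "body": {"targets": [[[-0.9,0,0,0,0,0,1],[0,0.04,0.9,0,0,0,1],[0,0.04,0.9,0,0,0,1],[0,0.04,0.9,0,0,0,1],[0,0.04,0.9,0,0,0,1]]]}}

```text
time_s: 30.3
position: [0.4409, -0.136, 0.0871]
tool_rot: [[-0.0, -1.0, 0.0], [0.0, 0.0, 1.0], [-1.0, 0.0, 0.0]]
ft_force: [0.6, 0.1, -0.9]
grip_width: 0.085
```

Emit:
{"method": "drive_tool", "body": {"targets": [[[0,0.04,0.9,0,0,0,1],[0,0.04,0.9,0,0,0,1],[0,0.04,0.9,0,0,0,1],[0,0.05,0.9,0,0,0,1],[0,0.05,0.9,0,0,0,1]]]}}

```text
time_s: 30.8
position: [0.4299, 0.0891, 0.0872]
tool_rot: [[0.0, -1.0, 0.0], [-0.0, 0.0, 1.0], [-1.0, -0.0, -0.0]]
ft_force: [0.1, -0.4, -0.6]
grip_width: 0.0851
```

Emit:
{"method": "drive_tool", "body": {"targets": [[[0,0.05,0.89,0,0,0,1],[0,0,0,0,0,0,1],[0,0,0,0,0,0,1],[0,0,0,0,0,0,1],[0,0,0,0,0,0,1]]]}}

```text
time_s: 31.3
position: [0.428, 0.1308, 0.0872]
tool_rot: [[-0.0, -1.0, 0.002], [-0.0, 0.002, 1.0], [-1.0, 0.0, -0.0]]
ft_force: [-0.1, 0.3, 0.0]
grip_width: 0.0855
```

```bash
python3 both.py i3 .447 -.319 .05;  python3 both.py g1 .4277 .1315 .06
```

```text
[0.428  0.1308 0.0872] 0.0855 31.3 [-0.1  0.3  0. ]
side origin 281 82 x7
top origin 345 209 x7
[0.428  0.131  0.0872] 0.0854 31.4 [ 0.5 -0.8 -0.4]
side origin 286 187 x7
top origin 163 223 x7
```

View pics/i3_side.png

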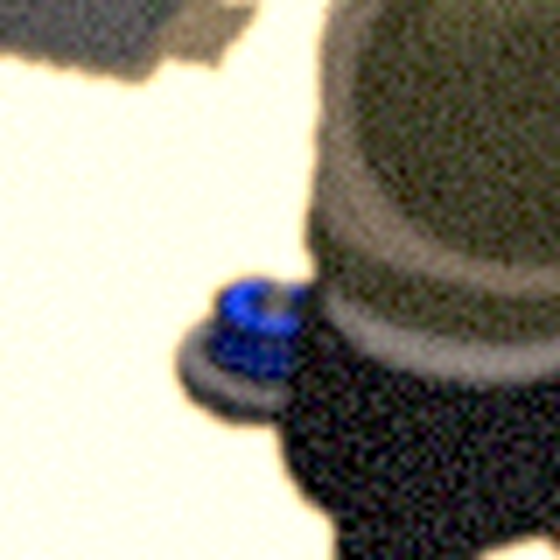

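View pics/i3_top.png

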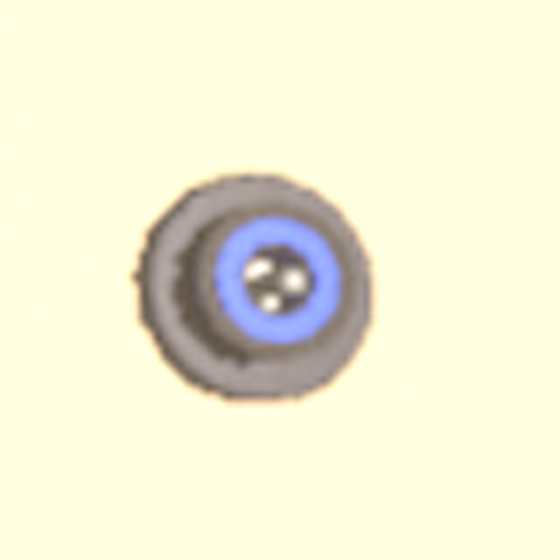

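View pics/g1_side.png

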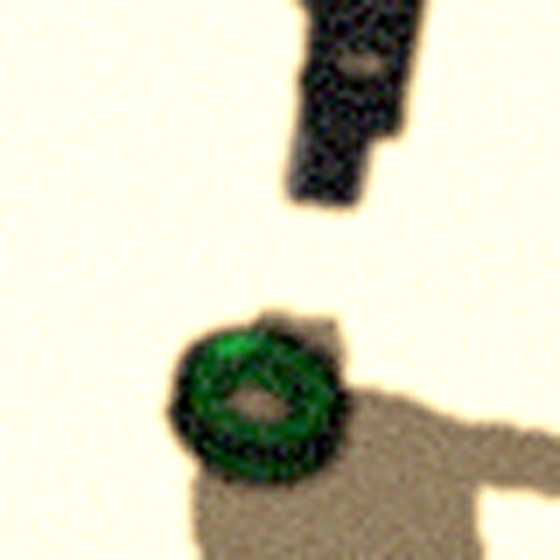

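Emit:
{"method": "drive_tool", "body": {"targets": [[[0.8,0,0,0,0,0,1],[0.7,0,0,0,0,0,1],[0.5,0,0,0,0,0,1],[0.25,0,0,0,0,0,1],[0.12,0,0,0,0,0,1]]]}}

```text
time_s: 32.0
position: [0.4274, 0.1316, -0.0324]
tool_rot: [[-0.002, -1.0, 0.0], [-0.0, 0.0, 1.0], [-1.0, 0.002, -0.0]]
ft_force: [0.7, -0.0, 0.9]
grip_width: 0.0856
```

Emit:
{"method": "drive_tool", "body": {"targets": [[[0,0,0,0,0,0,1],[0,0,0,0,0,0,0.6],[0,0,0,0,0,0,0.4],[0,0,0,0,0,0,0.4],[0,0,0,0,0,0,0.4]]]}}

```text
time_s: 32.5
position: [0.428, 0.1319, -0.0309]
tool_rot: [[0.001, -1.0, -0.0], [0.0, -0.0, 1.0], [-1.0, -0.001, 0.0]]
ft_force: [0.1, 1.4, -0.7]
grip_width: 0.0595
```

Emit:
{"method": "drive_tool", "body": {"targets": [[[0,0,0,0,0,0,-1],[0,0,0,0,0,0,-1],[0,0,0,0,0,0,-1]]]}}

```text
time_s: 32.8
position: [0.428, 0.1319, -0.0304]
tool_rot: [[0.001, -1.0, -0.0], [-0.0, -0.0, 1.0], [-1.0, -0.001, -0.0]]
ft_force: [-2.2, -0.3, 11.3]
grip_width: 0.0541
```

```bash
python3 both.py g2 .4277 .1315 .03
```

```text
[ 0.428   0.1319 -0.0304] 0.0541 32.8 [-2.2 -0.3 11.3]
side origin 284 197 x7
top origin 165 223 x7
```

View pics/g2_side.png

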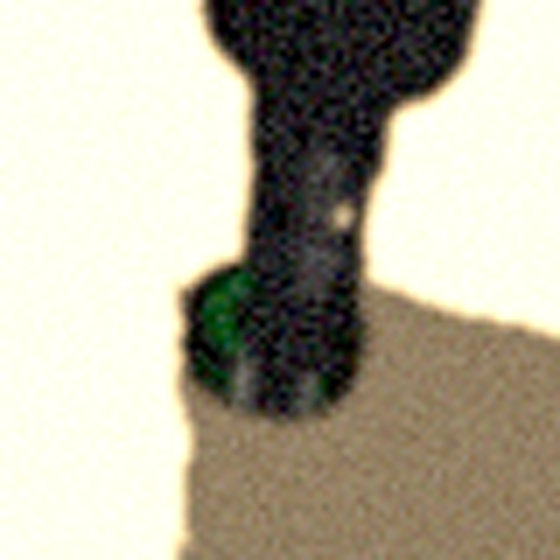

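Emit:
{"method": "drive_tool", "body": {"targets": [[[-0.2,0,0,0,0,0,-1],[-0.5,0,0,0,0,0,-1],[-0.6,0,0,0,0,0,-1],[-0.5,0,0,0,0,0,-1],[-0.1,0,0,0,0,0,-1]]]}}

```text
time_s: 33.4
position: [0.429, 0.132, 0.0664]
tool_rot: [[0.005, -1.0, -0.0], [0.0, -0.0, 1.0], [-1.0, -0.005, 0.0]]
ft_force: [-0.1, -0.2, 0.1]
grip_width: 0.0538
```

Emit:
{"method": "drive_tool", "body": {"targets": [[[0,-0.03,-0.75,0,0,0,-1],[0,-0.04,-0.75,0,0,0,-1],[0,-0.04,-0.75,0,0,0,-1],[0,-0.03,-0.75,0,0,0,-1],[0,-0.04,-0.75,0,0,0,-1]]]}}

```text
time_s: 33.9
position: [0.4362, -0.0569, 0.0632]
tool_rot: [[-0.001, -1.0, -0.0], [0.0, -0.0, 1.0], [-1.0, 0.001, 0.0]]
ft_force: [0.5, 0.1, 0.9]
grip_width: 0.054
```

Emit:
{"method": "drive_tool", "body": {"targets": [[[0,-0.04,-0.75,0,0,0,-1],[0,-0.03,-0.75,0,0,0,-1],[0,-0.04,-0.75,0,0,0,-1],[0,-0.04,-0.75,0,0,0,-1],[0,-0.03,-0.75,0,0,0,-1]]]}}

```text
time_s: 34.4
position: [0.4454, -0.2444, 0.0631]
tool_rot: [[-0.001, -1.0, 0.0], [0.001, 0.0, 1.0], [-1.0, 0.001, 0.001]]
ft_force: [1.0, 0.3, -0.5]
grip_width: 0.0544
```

Emit:
{"method": "drive_tool", "body": {"targets": [[[0,-0.04,-0.75,0,0,0,-1],[0,-0.03,-0.74,0,0,0,-1],[0,0,0,0,0,0,-1],[0,0,0,0,0,0,-1],[0,0,0,0,0,0,-1]]]}}

```text
time_s: 34.9
position: [0.4491, -0.3164, 0.0632]
tool_rot: [[-0.001, -1.0, -0.001], [0.001, -0.001, 1.0], [-1.0, 0.001, 0.001]]
ft_force: [0.2, -0.1, -0.5]
grip_width: 0.0541
```

Emit:
{"method": "drive_tool", "body": {"targets": [[[0,0,0,0,0,0,-1],[0,0,0,0,0,0,-1]]]}}

```text
time_s: 35.1
position: [0.4495, -0.3168, 0.0638]
tool_rot: [[-0.0, -1.0, -0.001], [0.0, -0.001, 1.0], [-1.0, 0.0, 0.0]]
ft_force: [-0.2, 0.6, 0.3]
grip_width: 0.0541
```

```bash
python3 both.py i4 .447 -.319 .05
```

```text
[ 0.4495 -0.3168  0.0638] 0.0541 35.1 [-0.2  0.6  0.3]
side origin 281 82 x7
top origin 345 209 x7
```

View pics/i4_side.png

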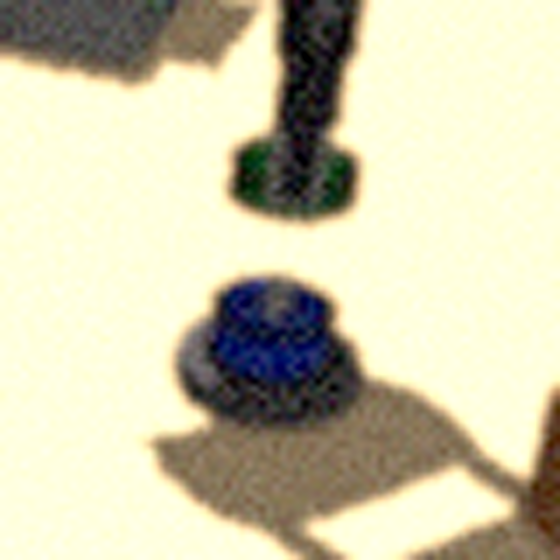

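Emit:
{"method": "drive_tool", "body": {"targets": [[[0.25,0,-0.01,0,0,0,-1],[0.25,0,0,0,0,0,-1],[0.25,0,0,0,0,0,-1],[0.12,0,0,0,0,0,-1],[0.08,0,0,0,0,0,-1]]]}}

```text
time_s: 35.7
position: [0.4492, -0.3179, 0.0153]
tool_rot: [[-0.001, -1.0, -0.0], [0.001, -0.0, 1.0], [-1.0, 0.001, 0.001]]
ft_force: [-0.5, 0.4, -0.0]
grip_width: 0.0542
```

Emit:
{"method": "drive_tool", "body": {"targets": [[[0,0,0,0,0,0,-1],[0,0,0,0,0,0,-1],[0,0,0,0,0,0,-1]]]}}

```text
time_s: 36.0
position: [0.4496, -0.3183, 0.0167]
tool_rot: [[0.001, -1.0, -0.0], [-0.001, -0.0, 1.0], [-1.0, -0.001, -0.001]]
ft_force: [0.6, 0.2, 0.1]
grip_width: 0.0542
```

```bash
python3 both.py i5 .447 -.319 .05
```

```text
[ 0.4496 -0.3183  0.0167] 0.0542 36.0 [0.6 0.2 0.1]
side origin 281 82 x7
top origin 345 209 x7
```

View pics/i5_side.png

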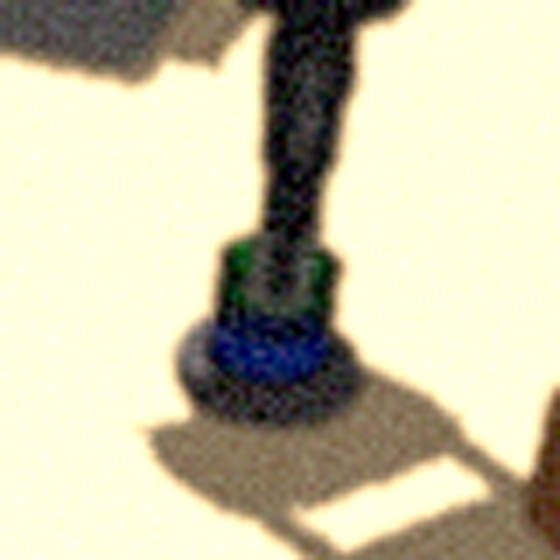

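Emit:
{"method": "drive_tool", "body": {"targets": [[[0.08,0,0,0,0,0,-1],[0.04,0,0,0,0,0,-1],[0.02,0,0,0,0,0,-1],[0,0,0,0,0,0,-1],[0,0,0,0,0,0,-1]]]}}

```text
time_s: 36.6
position: [0.4493, -0.318, 0.0097]
tool_rot: [[0.0, -1.0, -0.0], [-0.0, -0.0, 1.0], [-1.0, -0.0, -0.0]]
ft_force: [-2.0, 2.2, 6.9]
grip_width: 0.0538
```

Emit:
{"method": "drive_tool", "body": {"targets": [[[0.01,0,0,0,0,0,-1],[0,0,0,0,0,0,-1],[0,0,0,0,0,0,-1]]]}}

```text
time_s: 36.9
position: [0.4494, -0.3181, 0.0097]
tool_rot: [[0.0, -1.0, -0.0], [-0.0, -0.0, 1.0], [-1.0, -0.0, -0.0]]
ft_force: [-3.3, 3.0, 11.4]
grip_width: 0.0539
```

Seated. Release, back off.

Emit:
{"method": "drive_tool", "body": {"targets": [[[0,0,0,0,0,0,0.7],[0,0,0,0,0,0,0.7],[0,0,0,0,0,0,0.7],[-0.3,0,0,0,0,0,1],[-0.8,0,0,0,0,0,1]]]}}

```text
time_s: 37.4
position: [0.448, -0.3168, 0.0615]
tool_rot: [[-0.005, -1.0, 0.0], [0.005, 0.0, 1.0], [-1.0, 0.005, 0.005]]
ft_force: [-0.2, -0.6, 0.2]
grip_width: 0.0855
```

Emit:
{"method": "drive_tool", "body": {"targets": [[[-0.9,0,0,0,0,0,1],[0,0.5,0.8,0,0,0,1],[0,0.5,0.8,0,0,0,1],[0,0.4,0.8,0,0,0,1],[0,0,0.8,0,0,0,1]]]}}

```text
time_s: 37.9
position: [0.3772, -0.1564, 0.1086]
tool_rot: [[-0.001, -1.0, 0.002], [0.001, 0.002, 1.0], [-1.0, 0.001, 0.001]]
ft_force: [0.4, -0.1, 0.3]
grip_width: 0.0854
```

Emit:
{"method": "drive_tool", "body": {"targets": [[[0,0,0,0,0,0,1],[0,0,0,0,0,0,1],[0,0,0,0,0,0,1],[0,0,0,0,0,0,1],[0,0,0,0,0,0,1]]]}}

```text
time_s: 38.4
position: [0.3795, -0.1589, 0.1085]
tool_rot: [[-0.0, -1.0, 0.001], [0.0, 0.001, 1.0], [-1.0, 0.0, 0.0]]
ft_force: [-0.8, -0.2, -0.1]
grip_width: 0.0852
```

```bash
python3 both.py f1 .447 -.319 .05; python3 - <<'E'
from h import *
for n in('top','side'): cv2.imwrite(f'pics/end_{n}.png',get_image(n)['image'][:,:,::-1])
E
```

```text
[ 0.3795 -0.1589  0.1085] 0.0852 38.4 [-0.8 -0.2 -0.1]
side origin 281 82 x7
top origin 345 209 x7
```

View pics/f1_side.png

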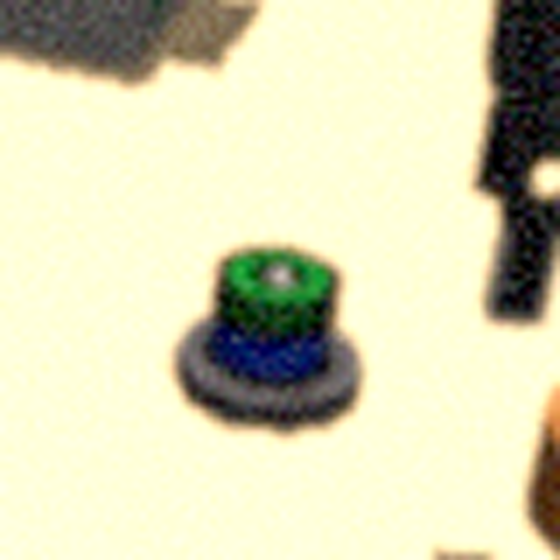

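View pics/f1_top.png

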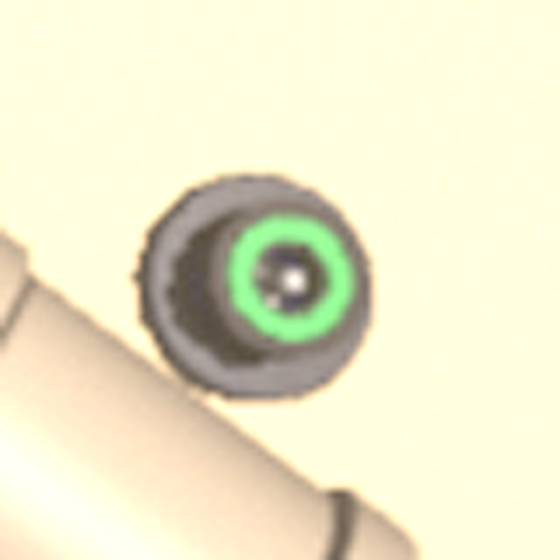

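View pics/end_side.png

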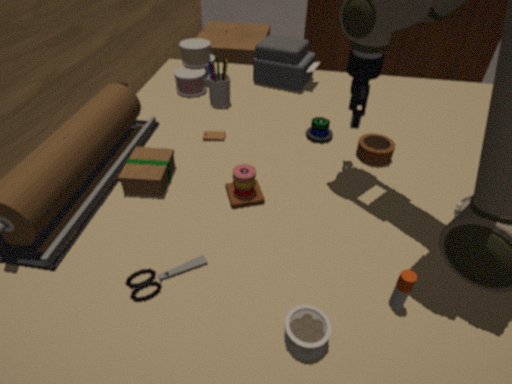

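View pics/end_top.png

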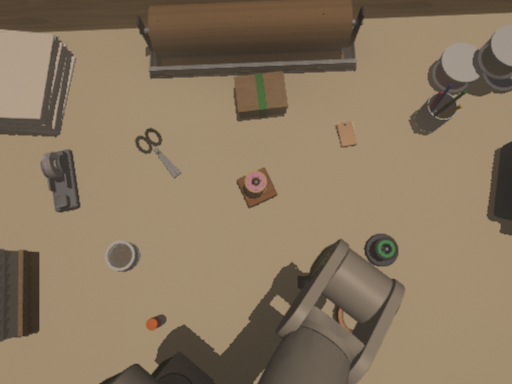

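Both stacks are complete: pink on yellow on red at (256,183) in the top view, and green on blue at (384,249). The tub at (121,256) and the scissors at (158,152) haven't moved.

```bash
python3 -c "
from rig import *
print(close_job())"
```

```text
the job is handed in; nothing more can be done
None
```

Both stands are loaded and the job was handed in at about 38.5 s. The wooden stand has red, yellow, pink from bottom to top, and the iron stand has blue, then green.

- **Placing:** each reel was lowered over its post until it touched. The measured heights matched the expected stack heights to within about 0.5 mm. Contact force was about 5–20 N before each release.
- **Final pictures:** both stacks lie flat and centred on their posts, the tub and scissors look unmoved in both views, and the gripper is clear of everything.
- **Disagreements:**
  - **Fingertip height:** the real fingertips were about 35 mm higher than the reported tool position. My first close on the red reel therefore shut above it, without touching it. I corrected for this from the pictures.
  - **Camera offset:** the two cameras also differed by about 3 mm in y. I averaged the two and fine-tuned over the posts.

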